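# Oil both rows of croquettes on the turntable

### The arm

A 6-joint arm with a two-finger parallel gripper is mounted at the origin on the work surface. World frame = base frame: x ahead of the robot, y to its left, z up, the work surface at z = 0. Lengths are in m, angles in rad, forces in N, time in s.
With the tool pointing down it reaches from about 0.375 to 0.975 m from the base axis. Payload 3.8 kg.
Tool frame: the origin (TCP) lies between the finger pads; the fingertips stand 8 mm ahead of it and the grasp point (between the pads) lies 11 mm behind it (tcp_to_tips is the distance from the TCP to the fingertips, in m); z points along the fingers, y is the line along which they close (so a half turn about z gives the same grasp; the last joint's range is limited). The gripper opens to 85 mm and grips with 20 to 120 N. Pads are 22 mm wide; open, the fingers measure 114 mm over their backs; the gripper's body (76 mm by 85 mm) begins 54 mm behind the grasp point. The pads swing forward as they close: fully open they stand 13 mm farther back than shut.
Start: joints at [-0.037, 0.264, 1.604, -0, 1.274, -0.037], TCP at [0.675, -0, 0.239] pointing down, gripper open.
Joint ranges: [-2.63, 2.63], [-0.94, 2.18], [0.31, 2.57], [-1.31, 4.45], [0, 2.66], [-2.55, 2.55]. Speed limits (rad/s): [2.57, 2.57, 3.14, 3.14, 3.14, 3.14].

### API

Orientations are given as a rotation vector (axis times angle).
In Python, from workcell import * gives the robot as it stands.
- The arm moves only by the tool move_arm, never from a script. Its argument "series" is one flat list of numbers, 7 for each row, row after row: the finger opening in cm, from 0 to 8.54, then the shift along the tool's x, y, z in cm, then the turn, a rotation vector about the tool's x, y, z in degrees. A call has 1 to 5 rows; each row shifts and turns the commanded pose from where the row before left it, along the tool's axes as they then stand; what a row does not reach is not made up. A row lasts 1/8 s, in which the tool goes at most 62.5 mm and 10.7 degrees, less where a joint would pass 70% of its speed; a pose out of reach is approached as far as the arm can. A call is refused whole if a number of a shift passes 6.25 or a number of a turn 10.7, either way. A call with a gripper value outside its range is refused whole. The fingers move at their own pace and stop on an object; "grip_force" is the grip in N (left out, the last holds). Time passes only in rows, so rows that do not move let the fingers close. It gives the time, the measured TCP pose, the force, the opening and the grip force at its end, in the units of the state.
- read_state(): the state, without advancing time (a new reading comes with each control period).
- read_camera(name): name is "scene" or "side" or "wrist"; returns the picture (400x640x3 uint8, red, green, blue); there is no depth.
- calibration(name): a dict with "camera_matrix" (3x3 intrinsics, pixels), "k1" (the pictures are not rectified: a ray, as slopes to the right and down, at radius r is drawn at 1 + k1 r^2 times it, then the intrinsics apply), "rvec" (rotation vector, rad) and "tvec" (3), from world to camera coordinates, as OpenCV has them. Camera axes: x right, y down, z forward; pixel columns grow to the right and rows downward; lengths in m; the calibration is good to about 2 mm. A picture is of the moment at which its call begins: read the wrist's pose just before it. calibration takes no time and is no camera call; for the wrist camera it gives the pose at the moment of the call.
- finish_job(): hands the job in; it is judged then, once.
The state is a dict: "time": time; "q": joint angles; "joint_vel": joint speeds; "joint_torque": joint torques, N m; "tool_pos": TCP position; "tcp_rot": TCP orientation; "wrist_force": force on the tool from outside, world axes, zero at the start; "torque": the same for the moment, N m; "width": opening from 0.0 (shut) to 1.0 (fully open); "grip_force": force on a finger pad.
Only numpy, scipy, OpenCV 4.12 (cv2) and the standard library are available. Lean on these libraries where they do the work, as an engineer would, in place of code of your own. Each camera call takes 0.05 s, during which the arm holds its last target. There are 200 camera calls.

### The job

Lay every croquette from the bamboo board in the white tray on the turntable, one to a cell and in line with the cells, and turn the turntable by its peg clockwise (seen from above) fully to its stop, where the peg is on the robot's side. Then press the oil sprayer's cap fully down briefly and let it spring back, turn the turntable anticlockwise half a turn to its other stop, and press the cap fully down once more so that the other row is oiled too. Finish with the cap up, the turntable at that stop and every croquette lying in its cell; do not spray while the turntable stands between its stops, and leave the bento box, condiment tray and salt shaker where they are.

Things in the scene. Friction and masses are not known exactly. Their poses are not given: they have to be found in the camera images.
- croquette0: frozen croquette, a golden-brown rigid bar with rounded edges, 66 mm long (its x axis), 30 mm wide and 30 mm high, 40 to 85 g; origin at its centre (15 mm above what it lies on). Starts on the bamboo board; 4 to 6 of the 6 are present, absent ones read None
- croquette1: frozen croquette, a golden-brown rigid bar with rounded edges, 66 mm long (its x axis), 30 mm wide and 30 mm high, 40 to 85 g; origin at its centre (15 mm above what it lies on). Starts on the bamboo board; 4 to 6 of the 6 are present, absent ones read None
- croquette2: frozen croquette, a golden-brown rigid bar with rounded edges, 66 mm long (its x axis), 30 mm wide and 30 mm high, 40 to 85 g; origin at its centre (15 mm above what it lies on). Starts on the bamboo board; 4 to 6 of the 6 are present, absent ones read None
- croquette3: frozen croquette, a golden-brown rigid bar with rounded edges, 66 mm long (its x axis), 30 mm wide and 30 mm high, 40 to 85 g; origin at its centre (15 mm above what it lies on). Starts on the bamboo board; 4 to 6 of the 6 are present, absent ones read None
- croquette4: frozen croquette, a golden-brown rigid bar with rounded edges, 66 mm long (its x axis), 30 mm wide and 30 mm high, 40 to 85 g; origin at its centre (15 mm above what it lies on). Starts on the bamboo board; 4 to 6 of the 6 are present, absent ones read None
- croquette5: frozen croquette, a golden-brown rigid bar with rounded edges, 66 mm long (its x axis), 30 mm wide and 30 mm high, 40 to 85 g; origin at its centre (15 mm above what it lies on). Starts on the bamboo board; 4 to 6 of the 6 are present, absent ones read None
- cell0 (a point): tray cell: the row on the sprayer's side (as seen at the start stop), beside the peg. Point over the middle of the cell, 15 mm above its floor, where the centre of a croquette lying in it belongs, its length along tray y. Floor 57 mm (tray x) by 78 mm (tray y), ribs 5 mm high around it. Turns with the turntable, axes like tray
- cell1 (a point): tray cell: the row on the sprayer's side (as seen at the start stop), in the middle. Point over the middle of the cell, 15 mm above its floor, where the centre of a croquette lying in it belongs, its length along tray y. Floor 57 mm (tray x) by 78 mm (tray y), ribs 5 mm high around it. Turns with the turntable, axes like tray
- cell2 (a point): tray cell: the row on the sprayer's side (as seen at the start stop), at the end away from the peg. Point over the middle of the cell, 15 mm above its floor, where the centre of a croquette lying in it belongs, its length along tray y. Floor 57 mm (tray x) by 78 mm (tray y), ribs 5 mm high around it. Turns with the turntable, axes like tray
- cell3 (a point): tray cell: the row away from the sprayer (as seen at the start stop), beside the peg. Point over the middle of the cell, 15 mm above its floor, where the centre of a croquette lying in it belongs, its length along tray y. Floor 57 mm (tray x) by 78 mm (tray y), ribs 5 mm high around it. Turns with the turntable, axes like tray
- cell4 (a point): tray cell: the row away from the sprayer (as seen at the start stop), in the middle. Point over the middle of the cell, 15 mm above its floor, where the centre of a croquette lying in it belongs, its length along tray y. Floor 57 mm (tray x) by 78 mm (tray y), ribs 5 mm high around it. Turns with the turntable, axes like tray
- cell5 (a point): tray cell: the row away from the sprayer (as seen at the start stop), at the end away from the peg. Point over the middle of the cell, 15 mm above its floor, where the centre of a croquette lying in it belongs, its length along tray y. Floor 57 mm (tray x) by 78 mm (tray y), ribs 5 mm high around it. Turns with the turntable, axes like tray
- station: fixed oiling station: dark steel foot carrying the turntable, with a green glass sprayer bottle (68 mm diameter) standing fixed in a clamp beside it. Origin on the counter, on the turntable's upright axis; the bottle's axis is 220 mm along the station's +y
- turntable (a joint): angle of the bamboo turntable (disc 270 mm diameter, top 32 mm above the counter): 0 at the start stop, 3.14 at the other stop, half a turn later, anticlockwise from above; starts between 0.3 and 0.9; stays where it is left by friction (about 0.15 N m)
- tray (a point): centre of the white ceramic tray's floor, on the turntable's axis, 38 mm above the counter; the tray is fixed on the turntable, 188 mm (x) by 168 mm (y), 2 rows of 3 cells, each row running along x, pitch 61 mm in x and 82 mm in y, ribs 5 mm high. Axes turn with the turntable; at joint 0 they match the station's
- handle (a point): top centre of the turntable's upright dark wooden peg, 18 mm diameter and 60 mm tall above the disc (its top 92 mm above the counter), at tray x = -115 mm, y = 0; drag it round to turn the turntable. At joint 0 it stands at the station's -x side, and it passes the station's -y side (away from the bottle) on its way to the +x side
- cap (a joint): travel of the sprayer's white nozzle cap: 0 up, 0.008 m fully down; a spring pushes it back (2 N to start, 6 N at the bottom)
- cap_top (a point): centre of the flat top of the nozzle cap, 36 mm diameter, 202 mm above the counter when up; its small nozzle points at the turntable
- board: fixed bamboo cutting board 280 x 280 x 14 mm, on the robot's right; origin under its centre
- bento: closed stainless steel bento box, 114 x 174 x 55 mm, beyond the board; origin under its centre; leave alone
- condiments: white ceramic condiment tray, 90 x 170 x 28 mm with three compartments, beyond the turntable; origin under its centre; leave alone
- shaker: glass salt shaker with steel screw cap, 44 mm diameter, 90 mm tall, on the robot's near left; origin under its centre; leave alone

How it is judged:
By the outcome, as a careful person would: the job done as asked, in the order asked, and still so for the second after the job is handed in, with the robot touching nothing.
Of croquette0, croquette1, croquette2, croquette3, croquette4, croquette5 only 4 to 6 are there at a start; the rules pass over those that are not, and their reading is None.
At some moment in a run one of croquette0, croquette1, croquette2, croquette3, croquette4, croquette5 may be knocked a few centimetres aside while the robot is not near it.
Once in a run the grip may slacken for a moment while it holds something.
It also fails if it takes over 200 s, if anything falls off the work surface, if the arm or the gripper's body presses on something with over 40 N, if the wrist force passes 120 N, or if a joint passes its speed limit or range.

## Working session

There is one attempt and no reset: what is moved stays moved. The work goes in short steps, Python scripts to look and compute and a tool call to move; the robot and the scene stay as the last step left them, time stands still between calls to the robot, and variables do not carry over. Pictures are saved under pics/ and viewed, at most 14 in all, crops included, and the job is handed in when it is done.

Besides the shell and the picture viewer there is one more tool, called after "Request:" by a JSON object that holds its "api" and its "payload". move_arm: Moves the arm, as the interface text tells. Its arguments: {"type":"object","properties":{"series":{"type":"array"},"grip_force":{"type":"number"}},"required":["series"]}

```bash
mkdir -p pics; ls
python3 - <<'E'
from workcell import *
import cv2
s=read_state(); print(s)
for n in ("scene","side"):
    cv2.imwrite(f"pics/{n}0.png",read_camera(n)[:,:,::-1])
    print(n,calibration(n))
print(calibration("wrist"))
E
```

```text
pics
{'time': 0.0, 'q': array([-3.69000941e-02,  2.64790040e-01,  1.60539265e+00,  1.78335965e-05,
        1.27372948e+00, -3.69019041e-02]), 'joint_vel': array([ 2.16681925e-03,  2.13884931e-05,  4.70278361e-04, -1.25769433e-03,
        1.57139994e-03,  1.25458096e-04]), 'joint_torque': array([ 6.10465631e-04, -5.15121067e+01, -3.67308676e+01, -4.07824507e-05,
        1.31324201e-02,  1.46811578e-05]), 'tool_pos': array([6.74267176e-01, 3.09374295e-05, 2.37927105e-01]), 'tcp_rot': array([-2.22023464, -2.22022702,  0.00245858]), 'wrist_force': array([ 0.0649494 , -1.05955052, -0.18029998]), 'torque': array([ 0.02525178,  0.00187438, -0.02338077]), 'grip_force': 0.0, 'width': 1.0020436153262777}
scene {'camera_matrix': array([[397.08499621,   0.        , 325.32925685],
       [  0.        , 397.08499621, 196.55816271],
       [  0.        ,   0.        ,   1.        ]]), 'k1': -0.09410697746282254, 'rvec': array([ 0.80356421,  2.47322697, -1.21935866]), 'tvec': array([ 0.48852545, -0.07573015,  1.2717847 ])}
side {'camera_matrix': array([[368.20854749,   0.        , 316.09834341],
       [  0.        , 368.20854749, 195.41993959],
       [  0.        ,   0.        ,   1.        ]]), 'k1': -0.032253204384577044, 'rvec': array([ 2.193552  , -0.33816055,  0.18913496]), 'tvec': array([-0.56350583,  0.22442136,  0.97907988])}
{'camera_matrix': array([[359.67296656,   0.        , 322.96523092],
       [  0.        , 359.67296656, 200.51229508],
       [  0.        ,   0.        ,   1.        ]]), 'k1': -0.04211148938912739, 'rvec': array([-2.87635782e+00, -1.86718273e-03,  5.82522310e-03]), 'tvec': array([-0.67299705, -0.03539508,  0.38013072])}
```

View pics/scene0.png

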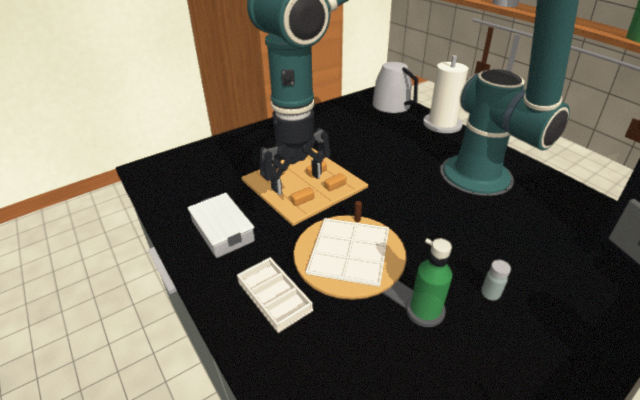

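View pics/side0.png

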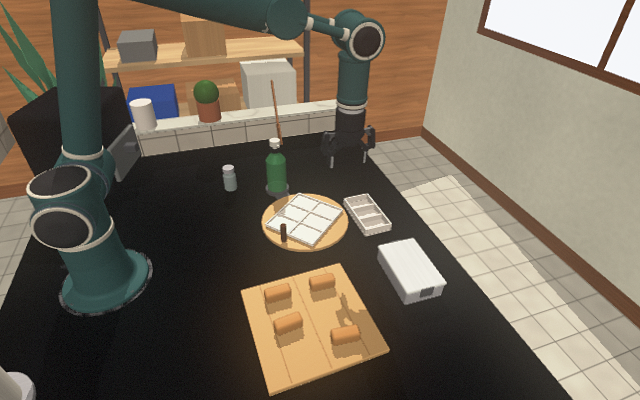

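Scene: arm over the board, turntable near (350,257), peg at (358,211), cap (441,247). Side: four croquettes at (278,293), (322,282), (288,323), (344,334); peg top (284,226); cap (275,142).

```bash
cat > h.py <<'E'
from workcell import *
import numpy as np, cv2
from scipy.spatial.transform import Rotation as R
def snap(n):
    c=calibration(n); im=read_camera(n); return im,c
def ray(c,uv):
    K=c["camera_matrix"]; d=np.array([c["k1"],0,0,0,0.])
    p=cv2.undistortPoints(np.float64(uv).reshape(-1,1,2),K,d,None,None,None).reshape(-1,2) if False else und(c,uv)
    Rm=cv2.Rodrigues(c["rvec"])[0]
    return -Rm.T@c["tvec"], np.c_[p,np.ones(len(p))]@Rm
def und(c,uv):
    return cv2.undistortPoints(np.float64(uv).reshape(-1,1,2),c["camera_matrix"],np.array([c["k1"],0,0,0,0.])).reshape(-1,2)
def at(c,uv,z):
    o,d=ray(c,uv); return o+d*((z-o[2])/d[:,2])[:,None]
def proj(c,P):
    return cv2.projectPoints(np.float64(P).reshape(-1,1,3),c["rvec"],c["tvec"],c["camera_matrix"],np.array([c["k1"],0,0,0,0.]))[0].reshape(-1,2)
def tri(obs):
    A=np.zeros((3,3));b=np.zeros(3)
    for c,uv in obs:
        o,d=ray(c,[uv]); d=d[0]/np.linalg.norm(d[0]); M=np.eye(3)-np.outer(d,d); A+=M;b+=M@o
    return np.linalg.solve(A,b)
E
python3 - <<'E'
from h import *
c=calibration("side"); s=calibration("scene"); w=calibration("wrist")
np.set_printoptions(precision=4,suppress=True)
print("croq",at(c,[(278,293),(322,282),(288,323),(344,334)],.03))
print("board corners side",at(c,[(241,290),(340,264),(388,349),(271,393)],.014))
print("cap",tri([(s,(441,245)),(c,(275,141))]),at(s,[(441,245)],.202),at(c,[(275,141)],.202))
print("peg",tri([(s,(359,203)),(c,(284,225))]))
print("disc",at(s,[(350,257)],.032),at(c,[(305,221)],.032))
print("shaker",at(s,[(500,267)],.09),at(c,[(229,167)],.09))
Rm=cv2.Rodrigues(w["rvec"])[0];print("wristcam",-Rm.T@w["tvec"],Rm)
E
```

```text
croq [[ 0.4262 -0.2036  0.03  ]
 [ 0.5422 -0.2029  0.03  ]
 [ 0.4285 -0.2941  0.03  ]
 [ 0.5417 -0.3594  0.03  ]]
board corners side [[ 0.34   -0.1539  0.014 ]
 [ 0.6147 -0.145   0.014 ]
 [ 0.6263 -0.4149  0.014 ]
 [ 0.3571 -0.4307  0.014 ]]
cap [0.5324 0.2673 0.197 ] [[0.5336 0.2707 0.202 ]] [[0.5323 0.2545 0.202 ]]
peg [ 0.4854 -0.0223  0.089 ]
disc [[0.5817 0.0705 0.032 ]] [[0.5681 0.0375 0.032 ]]
shaker [[0.3785 0.328  0.09  ]] [[0.3797 0.3216 0.09  ]]
wristcam [0.6745 0.066  0.3733] [[ 1.      0.0007 -0.0041]
 [ 0.0018 -0.965   0.2621]
 [-0.0038 -0.2621 -0.965 ]]
```

Request:
{"api": "move_arm", "payload": {"series": [8.5, 2.8, -3.7, 0, 0, 0, 0, 8.5, 2.8, -3.7, 0, 0, 0, 0, 8.5, 2.9, -3.6, 0, 0, 0, 0, 8.5, 0, 0, 0, 0, 0, 0]}}

```text
time: 0.6
tool_pos: [0.5623, 0.0866, 0.2386]
tcp_rot: [-2.217, -2.223, 0.002]
wrist_force: [0.5, -0.5, 1.0]
width: 0.998
grip_force: 0.0
```

Run:
```python
from h import *
im,c=snap("wrist"); np.savez("w1.npz",im=im,**c); cv2.imwrite("pics/w1.png",im[:,:,::-1])
print(read_state()["tool_pos"],read_state()["time"])
```

```text
[0.56393688 0.08567759 0.23898237] 0.65
```

View pics/w1.png

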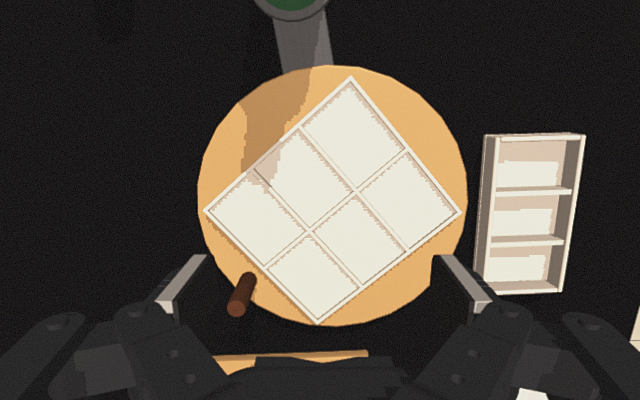

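Request:
{"api": "move_arm", "payload": {"series": [8.5, -6, -1.4, 0, 0, 0, 0, 8.5, -6, -1.4, 0, 0, 0, 0, 8.5, -6, -1.4, 0, 0, 0, 0, 8.5, -6, -1.4, 0, 0, 0, 0, 8.5, -6, -1.4, 0, 0, 0, 0]}}

```text
time: 1.27
tool_pos: [0.4949, -0.2182, 0.2394]
tcp_rot: [2.222, 2.22, -0.0]
wrist_force: [1.2, -0.5, 0.2]
width: 0.994
grip_force: 0.0
```

Request:
{"api": "move_arm", "payload": {"series": [8.5, -3.5, -1, 0, 0, 0, 0, 8.5, 0, 0, 0, 0, 0, 0, 8.5, 0, 0, 0, 0, 0, 0]}}

```text
time: 1.65
tool_pos: [0.4852, -0.2505, 0.239]
tcp_rot: [-2.223, -2.22, -0.0]
wrist_force: [-0.0, 0.1, -0.2]
width: 0.997
grip_force: 0.0
```

Run:
```python
from h import *
im,c=snap("wrist"); np.savez("w2.npz",im=im,**c); cv2.imwrite("pics/w2.png",im[:,:,::-1])
print(read_state()["tool_pos"],read_state()["time"])
```

```text
[ 0.4853007  -0.24983102  0.23905422] 1.7
```

View pics/w2.png

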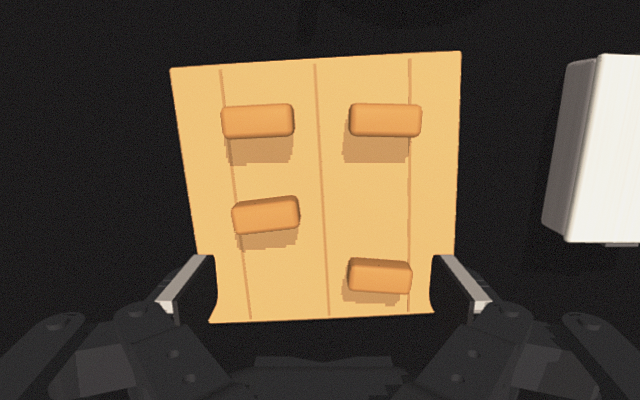

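w1: tray corners about (351,77), (204,210), (318,325), (462,211); peg base (250,275), top (237,308). w2: four croquettes at (258,121), (385,120), (266,214), (379,276).

```bash
cat >> h.py <<'E'
from scipy.optimize import minimize, least_squares
def cmask(im):
    f=cv2.GaussianBlur(im,(3,3),0).astype(float); r,g,b=f[...,0],f[...,1],f[...,2]
    m=((g/(r+1)<.735)&(r>100)&(b/(r+1)<.6)&(r-b>50)).astype(np.uint8)
    return cv2.morphologyEx(m,cv2.MORPH_OPEN,np.ones((3,3),np.uint8))
BOX=np.array([[sx*.033,sy*.015,sz*.015] for sx in(-1,1) for sy in(-1,1) for sz in(-1,1)])*[.98,.96,.96]
def fit(c,m,x0,zc):
    # maximise overlap of the projected bar with the mask
    def cost(p):
        P=BOX@R.from_euler("z",p[2]/20).as_matrix().T+[p[0]/1,p[1]/1,zc]
        h=cv2.convexHull(np.float32(proj(c,P)*16)).astype(np.int32)
        t=np.zeros(m.shape,np.uint8); cv2.fillConvexPoly(t,h,1,shift=4)
        return -(t&m).sum()/max(1,(t|m).sum())
    best=None
    for s in (.008,.004):
        r=minimize(cost,x0,method="Nelder-Mead",options=dict(initial_simplex=np.array([x0]+[np.array(x0)+np.eye(3)[i]*[s,s,3*s*20][i] for i in range(3)])))
        x0=r.x
    return r.x[0],r.x[1],r.x[2]/20,-r.fun
def croqs(c,im,zc,amin=300):
    m=cmask(im); n,l,st,ce=cv2.connectedComponentsWithStats(m); out=[]
    for i in range(1,n):
        if st[i,4]<amin: continue
        mi=(l==i).astype(np.uint8); p=at(c,[ce[i]],zc)[0]
        q=cv2.minAreaRect(np.argwhere(mi)[:,::-1].astype(np.float32)); b=cv2.boxPoints(q)
        e=b[1]-b[0] if np.linalg.norm(b[1]-b[0])>np.linalg.norm(b[2]-b[1]) else b[2]-b[1]
        w=at(c,[ce[i]-e/4,ce[i]+e/4],zc); a=np.arctan2(*(w[1]-w[0])[1::-1])
        a=(a+np.pi/2)%np.pi-np.pi/2
        x,y,a,q=fit(c,mi,[p[0],p[1],a*20],zc); out.append((x,y,np.degrees(a),q,st[i,4],*ce[i]))
    return np.array(out)
E
python3 - <<'E'
from h import *
np.set_printoptions(precision=4,suppress=True)
d=np.load("w2.npz"); print(croqs(d,d["im"],.029))
d=np.load("w1.npz"); im=d["im"]
uv=[(351,77),(204,210),(318,325),(462,211)]
P=at(d,uv,.042); print(P,"centre",P.mean(0)); 
print([np.linalg.norm(P[i]-P[i-3]) for i in range(4)])
for i,j in((0,1),(3,2),(1,2),(0,3)):
    print(np.degrees(np.arctan2(*(P[j]-P[i])[1::-1])))
# disc edge ellipse at z=.032
f=im.astype(int); m=((f[...,0]>60)&(f[...,0]-f[...,2]>40)).astype(np.uint8); m[235:]=0
cs=max(cv2.findContours(m,0,1)[0],key=cv2.contourArea)[:,0]; cs=cs[(cs[:,1]<230)]
W=at(d,cs,.032)[:,:2]
g=least_squares(lambda p:np.hypot(*(W-p[:2]).T)-.135,[.565,.05],loss="soft_l1",f_scale=.002)
print("disc",g.x,np.median(abs(g.fun)))
print("peg top",at(d,[(237,308)],.092),"base",at(d,[(250,276)],.032))
E
```

```text
[[   0.4354   -0.1656    2.2962   -0.     2496.      255.9195  122.5192]
 [   0.5484   -0.1629   -2.3842   -0.     2353.      385.32    120.5822]
 [   0.4468   -0.2411    4.9231   -0.     2343.      265.1285  215.4857]
 [   0.5752   -0.3207   -4.7836   -0.     2224.      378.6884  275.8651]]
[[ 0.5855  0.175   0.042 ]
 [ 0.446   0.0524  0.042 ]
 [ 0.5565 -0.0745  0.042 ]
 [ 0.696   0.0525  0.042 ]] centre [0.571  0.0514 0.042 ]
[np.float64(0.18572424561647682), np.float64(0.16821722286016452), np.float64(0.1886530683752714), np.float64(0.16491261567997365)]
-138.68652485547443
-137.67937464017498
-48.96062101491514
-47.95865452498615
disc [0.5836 0.0043] 0.02095123803309193
peg top [[ 0.4852 -0.0236  0.092 ]] base [[ 0.4849 -0.0227  0.032 ]]h.py:34: RuntimeWarning: overflow encountered in scalar negative
  return -(t&m).sum()/max(1,(t|m).sum())
```

```bash
sed -i 's/return -(t&m).sum()/return -float((t\&m).sum())/' h.py
python3 - <<'E'
from h import *
np.set_printoptions(precision=4,suppress=True)
d=np.load("w2.npz"); C=croqs(d,d["im"],.029); print(C)
im=d["im"].copy(); im[cmask(im)>0]=(0,0,255)
s=read_state(); T=R.from_rotvec(s["tcp_rot"]).as_matrix(); print(T)
for x,y,a,*_ in C: print(x,y,a,"tool shift cm",(T.T@(np.array([x,y,.10])-s["tool_pos"]))*100)
E
```

```text
[[   0.4243   -0.2005    3.6569    0.9048 2496.      255.9195  122.5192]
 [   0.5409   -0.1994   -0.9638    0.9198 2353.      385.32    120.5822]
 [   0.4276   -0.2925    9.6065    0.9045 2343.      265.1285  215.4857]
 [   0.5424   -0.3598   -4.7776    0.8924 2224.      378.6884  275.8651]]
[[ 0.0001  1.     -0.0002]
 [ 1.     -0.0001  0.0005]
 [ 0.0005 -0.0002 -1.    ]]
0.42433207782700066 -0.20051403331782353 3.656897814651728 tool shift cm [ 4.9241 -6.0947 13.9091]
0.5409043022327885 -0.1994080271486366 -0.9637595128715069 tool shift cm [ 5.0357  5.5625 13.9069]
0.427618534152994 -0.292534643088715 9.606544387775312 tool shift cm [-4.2779 -5.7653 13.9043]
0.542390928342692 -0.3598153333920473 -4.777601194302387 tool shift cm [-11.005    5.7125  13.8988]
```

```bash
cat > plan.py <<'E'
from h import *
# waypoint: x,y,z,yaw(deg of tool x),opening cm[,cm per row]; or ("w",n): n still rows
def down(yaw): return R.from_euler("z",yaw,degrees=True)*R.from_euler("x",180,degrees=True)
def plan(wps,start=None):
    s=read_state(); p=s["tool_pos"].copy(); r=R.from_rotvec(s["tcp_rot"]); rows=[]; op=round(float(np.clip(s["width"],0,1))*8.5,1)
    if start: p=np.array(start[:3]); r=down(start[3])
    for w in wps:
        if w[0]=="w":
            if len(w)>2: op=w[2]
            rows+=[[op]+[0]*6]*w[1]; continue
        g=np.array(w[:3]); gr=down(w[3]); op=w[4]; st=w[5] if len(w)>5 else 5.
        T=(r.inv()*gr).as_rotvec(degrees=True); n=max(1,int(np.ceil(np.linalg.norm(g-p)*100/st-.02)),int(np.ceil(np.linalg.norm(T)/9.5-.02)))
        p0,r0=p.copy(),r
        for k in range(1,n+1):
            gp=p0+(g-p0)*k/n; rr=r0*R.from_rotvec(T*k/n,degrees=True)
            d=np.round(r.inv().apply(gp-p)*100,2 if k==n else 1); t=np.round((r.inv()*rr).as_rotvec(degrees=True),1)
            p=p+r.apply(d/100); r=r*R.from_rotvec(t,degrees=True); rows.append([op]+[float(v)+0. for v in np.r_[d,t]])
    for i in range(0,len(rows),5): print("["+",  ".join(", ".join(f"{v:g}" for v in q) for q in rows[i:i+5])+"]")
    print("end",p.round(4),(r.as_euler("zyx",degrees=True)[0]).round(1))
E
python3 - <<'E'
from plan import *
plan([(.4243,-.2005,.12,183.7,7),("w",1),(.4243,-.2005,.027,183.7,7,4),("w",1),("w",4,2.0),(.4243,-.2005,.14,183.7,2.0,4)])
E
```

```text
[7, 0.5, -0.6, 1.2, 0, 0, -9.4,  7, 0.6, -0.5, 1.2, 0, 0, -9.3,  7, 0.6, -0.5, 1.2, 0, 0, -9.4,  7, 0.8, -0.3, 1.2, 0, 0, -9.4,  7, 0.7, -0.1, 1.2, 0, 0, -9.4]
[7, 0.8, -0.1, 1.1, 0, 0, -9.3,  7, 0.8, 0.1, 1.2, 0, 0, -9.4,  7, 0.7, 0.2, 1.2, 0, 0, -9.4,  7, 0.8, 0.3, 1.2, 0, 0, -9.3,  7, 0.63, 0.42, 1.21, 0, 0, -9.4]
[7, 0, 0, 0, 0, 0, 0,  7, 0, 0, 3.1, 0, 0, 0,  7, 0, 0, 3.1, 0, 0, 0,  7, 0, -0.01, 3.1, 0, 0, 0,  7, 0, 0, 0, 0, 0, 0]
[2, 0, 0, 0, 0, 0, 0,  2, 0, 0, 0, 0, 0, 0,  2, 0, 0, 0, 0, 0, 0,  2, 0, 0, 0, 0, 0, 0,  2, 0, 0, -3.8, 0, 0, 0]
[2, 0, 0, -3.7, 0, 0, 0,  2, 0, 0.01, -3.8, 0, 0, 0]
end [ 0.4243 -0.2005  0.14  ] 176.3
```

Request:
{"api": "move_arm", "payload": {"series": [7, 0.5, -0.6, 1.2, 0, 0, -9.4, 7, 0.6, -0.5, 1.2, 0, 0, -9.3, 7, 0.6, -0.5, 1.2, 0, 0, -9.4, 7, 0.8, -0.3, 1.2, 0, 0, -9.4, 7, 0.7, -0.1, 1.2, 0, 0, -9.4], "grip_force": 40}}

```text
time: 2.33
tool_pos: [0.4553, -0.2237, 0.179]
tcp_rot: [1.143, 2.926, 0.0]
wrist_force: [1.1, 0.9, 1.0]
width: 0.818
grip_force: 0.0
```

Request:
{"api": "move_arm", "payload": {"series": [7, 0.8, -0.1, 1.1, 0, 0, -9.3, 7, 0.8, 0.1, 1.2, 0, 0, -9.4, 7, 0.7, 0.2, 1.2, 0, 0, -9.4, 7, 0.8, 0.3, 1.2, 0, 0, -9.3, 7, 0.6, 0.4, 1.2, 0, 0, -9.4]}}

```text
time: 2.95
tool_pos: [0.4246, -0.1996, 0.12]
tcp_rot: [-0.114, 3.139, 0.0]
wrist_force: [0.3, 0.2, -0.4]
width: 0.824
grip_force: 0.0
```

Request:
{"api": "move_arm", "payload": {"series": [7, 0, 0, 0, 0, 0, 0, 7, 0, 0, 0, 0, 0, 0]}}

```text
time: 3.2
tool_pos: [0.4251, -0.2007, 0.1209]
tcp_rot: [-0.099, 3.139, -0.001]
wrist_force: [-0.9, 0.5, -1.2]
width: 0.821
grip_force: 0.0
```

Run:
```python
from h import *
s=read_state(); T=R.from_rotvec(s["tcp_rot"]).as_matrix(); print(s["tool_pos"],np.degrees(np.arctan2(T[1,0],T[0,0])),s["q"],s["time"])
c=calibration("wrist"); Rm=cv2.Rodrigues(c["rvec"])[0]; print(-Rm.T@c["tvec"])
```

```text
[ 0.42512194 -0.20067672  0.12087687] -176.3756299615955 [-4.94028546e-01 -1.78812875e-02  2.15118019e+00  3.86299529e-06
  1.00715778e+00 -2.12808384e+00] 3.2
[ 0.35891902 -0.20487834  0.25605628]
```

Request:
{"api": "move_arm", "payload": {"series": [7, 0, 0, 3.1, 0, 0, 0, 7, 0, 0, 3.1, 0, 0, 0, 7, 0, 0, 3.1, 0, 0, 0, 7, 0, 0, 0, 0, 0, 0, 2, 0, 0, 0, 0, 0, 0]}}

```text
time: 3.82
tool_pos: [0.4255, -0.2015, 0.0285]
tcp_rot: [-0.1, 3.138, -0.001]
wrist_force: [0.2, 0.1, -0.2]
width: 0.625
grip_force: 0.0
```

Request:
{"api": "move_arm", "payload": {"series": [2, 0, 0, 0, 0, 0, 0, 2, 0, 0, 0, 0, 0, 0, 2, 0, 0, 0, 0, 0, 0, 2, 0, 0, -3.5, 0, 0, 0, 2, 0, 0, -3.5, 0, 0, 0]}}

```text
time: 4.45
tool_pos: [0.4237, -0.2007, 0.0979]
tcp_rot: [0.101, -3.139, -0.001]
wrist_force: [1.1, 0.6, -0.3]
width: 0.344
grip_force: 40.7
```

Run:
```python
from plan import *
s=read_state(); print(s["tool_pos"],s["width"],s["grip_force"],s["wrist_force"])
# cells
ctr=np.array([.571,.0514]); a=np.radians(41.5); u=np.array([np.cos(a),np.sin(a)]); v=np.array([-u[1],u[0]])
for n,(i,j) in {0:(-1,1),2:(1,1),3:(-1,-1),5:(1,-1)}.items(): print(n,(ctr+.061*i*u+.041*j*v).round(4))
x,y=ctr+.061*u+.041*v
plan([(x,y,.14,131.5,2),("w",1),(x,y,.053,131.5,2,3.5),("w",1),("w",3,5.5),(x,y,.12,131.5,5.5,4)])
```

```text
[ 0.42368741 -0.20069021  0.09794623] 0.3444396280448564 40.65287947654724 [ 1.0785637   0.61366326 -0.30488491]
0 [0.4981 0.0417]
2 [0.5895 0.1225]
3 [ 0.5525 -0.0197]
5 [0.6439 0.0611]
[2, -2.3, 3.9, -0.5, 0, 0, 6.5,  2, -1.9, 4.1, -0.6, 0, 0, 6.5,  2, -1.4, 4.4, -0.5, 0, 0, 6.6,  2, -0.9, 4.4, -0.5, 0, 0, 6.5,  2, -0.4, 4.5, -0.5, 0, 0, 6.5]
[2, 0.2, 4.6, -0.6, 0, 0, 6.5,  2, 0.6, 4.5, -0.5, 0, -0.1, 6.6,  2, 1.2, 4.35, -0.51, 0, 0, 6.5,  2, 0, 0, 0, 0, 0, 0,  2, 0, 0, 2.9, 0, 0, 0]
[2, 0, 0, 2.9, 0, 0, 0,  2, 0.01, 0, 2.9, 0, 0, 0,  2, 0, 0, 0, 0, 0, 0,  5.5, 0, 0, 0, 0, 0, 0,  5.5, 0, 0, 0, 0, 0, 0]
[5.5, 0, 0, 0, 0, 0, 0,  5.5, 0, 0, -3.3, 0, 0, 0,  5.5, -0.01, 0, -3.4, 0, 0, 0]
end [0.5895 0.1225 0.12  ] -131.5
```

Request:
{"api": "move_arm", "payload": {"series": [2, -2.3, 3.9, -0.5, 0, 0, 6.5, 2, -1.9, 4.1, -0.6, 0, 0, 6.5, 2, -1.4, 4.4, -0.5, 0, 0, 6.6, 2, -0.9, 4.4, -0.5, 0, 0, 6.5, 2, -0.4, 4.5, -0.5, 0, 0, 6.5]}}

```text
time: 5.08
tool_pos: [0.5286, 0.0019, 0.1239]
tcp_rot: [0.79, 3.04, -0.0]
wrist_force: [0.6, 0.1, -0.6]
width: 0.343
grip_force: 40.7
```

Request:
{"api": "move_arm", "payload": {"series": [2, 0.2, 4.6, -0.6, 0, 0, 6.5, 2, 0.6, 4.5, -0.5, 0, 0, 6.5, 2, 1.2, 4.4, -0.5, 0, 0, 6.5, 2, 0, 0, 0, 0, 0, 0, 2, 0, 0, 2.9, 0, 0, 0]}}

```text
time: 5.7
tool_pos: [0.5925, 0.1232, 0.1128]
tcp_rot: [1.283, 2.862, 0.004]
wrist_force: [-0.4, -0.3, -0.8]
width: 0.344
grip_force: 40.7
```

Request:
{"api": "move_arm", "payload": {"series": [2, 0, 0, 2.9, 0, 0, 0, 2, 0, 0, 2.8, 0, 0, 0, 2, 0, 0, 0, 0, 0, 0]}}

```text
time: 6.08
tool_pos: [0.5892, 0.1215, 0.0523]
tcp_rot: [-1.287, -2.864, 0.002]
wrist_force: [-1.0, 0.3, -0.8]
width: 0.34
grip_force: 43.9
```

Request:
{"api": "move_arm", "payload": {"series": [5.5, 0, 0, 0, 0, 0, 0, 5.5, 0, 0, 0, 0, 0, 0, 5.5, 0, 0, 0, 0, 0, 0, 5.5, 0, 0, -3.5, 0, 0, 0, 5.5, 0, 0, -3.5, 0, 0, 0]}}

```text
time: 6.7
tool_pos: [0.5897, 0.1226, 0.1236]
tcp_rot: [-1.287, -2.865, 0.001]
wrist_force: [0.6, 0.1, -0.3]
width: 0.643
grip_force: 0.0
```

```bash
cat >> plan.py <<'E'
def side():
    im,c=snap("side")
    for zc,lab in((.029,"board"),(.053,"tray")):
        C=croqs(c,im,zc,120)
        for r in C:
            b=.34<r[0]<.63 and -.44<r[1]<-.14; t=np.hypot(r[0]-.571,r[1]-.0514)<.13
            if (b and lab=="board") or (t and lab=="tray"): print(lab,r[:4].round(4))
E
python3 - <<'E'
from plan import *
side(); x,y,w=.5409,-.1994,179
plan([(x,y,.12,w,7),("w",1),(x,y,.028,w,7,3.5),("w",1),("w",4,2.0),(x,y,.10,w,2.0,4)])
E
```

```text
board [ 0.5412 -0.1983 -2.4729  0.7733]
board [ 0.4287 -0.2938  0.235   0.7388]
board [ 0.5434 -0.3612 -5.327   0.7953]
tray [  0.589    0.116  -24.2502   0.4808]
[7, -2.9, -3.6, 0.1, 0, 0.1, -6.8,  7, -2.5, -4, 0.2, 0.1, 0, -6.7,  7, -2.1, -4.2, 0.1, 0, 0.1, -6.8,  7, -1.5, -4.4, 0.1, 0.1, 0, -6.8,  7, -1, -4.6, 0.1, 0, 0.1, -6.7]
[7, -0.4, -4.6, 0.2, 0, 0, -6.8,  7, 0.13, -4.68, 0.11, 0.1, 0.1, -6.8,  7, 0, 0, 0, 0, 0, 0,  7, 0, 0, 3.1, 0, 0, 0,  7, 0, 0, 3, 0, 0, 0]
[7, 0, 0, 3.1, 0, 0, 0,  7, 0, 0, 0, 0, 0, 0,  2, 0, 0, 0, 0, 0, 0,  2, 0, 0, 0, 0, 0, 0,  2, 0, 0, 0, 0, 0, 0]
[2, 0, 0, 0, 0, 0, 0,  2, 0, 0, -3.6, 0, 0, 0,  2, 0, 0, -3.6, 0, 0, 0]
end [ 0.5409 -0.1994  0.1   ] -179.0
```

Request:
{"api": "move_arm", "payload": {"series": [7, -2.9, -3.6, 0.1, 0, 0, -6.8, 7, -2.5, -4, 0.1, 0, 0, -6.7, 7, -2.1, -4.2, 0.1, 0, 0, -6.8, 7, -1.5, -4.4, 0.1, 0, 0, -6.8, 7, -1, -4.6, 0, 0, 0, -6.7]}}

```text
time: 7.38
tool_pos: [0.5527, -0.1096, 0.1195]
tcp_rot: [0.392, 3.116, -0.0]
wrist_force: [0.4, 0.1, 0.0]
width: 0.82
grip_force: 0.0
```

Request:
{"api": "move_arm", "payload": {"series": [7, -0.4, -4.6, 0, 0, 0, -6.8, 7, 0.1, -4.7, 0, 0, 0, -6.8, 7, 0, 0, 0, 0, 0, 0, 7, 0, 0, 3.1, 0, 0, 0, 7, 0, 0, 3.1, 0, 0, 0]}}

```text
time: 8.0
tool_pos: [0.5387, -0.1997, 0.0573]
tcp_rot: [0.029, 3.14, -0.0]
wrist_force: [0.5, 0.0, -0.5]
width: 0.82
grip_force: 0.0
```

Request:
{"api": "move_arm", "payload": {"series": [7, 0, 0, 3.1, 0, 0, 0, 7, 0, 0, 0, 0, 0, 0, 2, 0, 0, 0, 0, 0, 0, 2, 0, 0, 0, 0, 0, 0, 2, 0, 0, 0, 0, 0, 0]}}

```text
time: 8.62
tool_pos: [0.5396, -0.2007, 0.0283]
tcp_rot: [0.028, 3.138, -0.002]
wrist_force: [0.5, 0.4, 6.2]
width: 0.342
grip_force: 41.6
```

Request:
{"api": "move_arm", "payload": {"series": [2, 0, 0, 0, 0, 0, 0, 2, 0, 0, -3.6, 0, 0, 0, 2, 0, 0, -3.6, 0, 0, 0]}}

```text
time: 9.0
tool_pos: [0.5372, -0.1999, 0.0986]
tcp_rot: [-0.028, -3.14, -0.001]
wrist_force: [0.5, 0.2, -0.9]
width: 0.343
grip_force: 40.7
```

Run:
```python
from plan import *
x,y=.6439,.0611
plan([(x,y,.13,131.5,2),("w",1),(x,y,.053,131.5,2,3.5),("w",1),("w",3,5.5),(x,y,.12,131.5,5.5,4)])
```

```text
[2, -1.7, 4.4, -0.5, 0, 0, 7.9,  2, -1.1, 4.6, -0.5, 0, 0, 7.9,  2, -0.4, 4.6, -0.6, 0, 0, 7.9,  2, 0.2, 4.7, -0.5, 0, -0.1, 8,  2, 0.8, 4.7, -0.5, 0, 0, 7.9]
[2, 1.51, 4.41, -0.54, 0, 0, 7.9,  2, 0, 0, 0, 0, 0, 0,  2, 0, 0, 2.6, 0, 0, 0,  2, 0, 0, 2.5, 0, 0, 0,  2, 0, 0, 2.6, 0, 0, 0]
[2, 0, 0, 0, 0, 0, 0,  5.5, 0, 0, 0, 0, 0, 0,  5.5, 0, 0, 0, 0, 0, 0,  5.5, 0, 0, 0, 0, 0, 0,  5.5, 0, 0, -3.3, 0, 0, 0]
[5.5, 0, 0, -3.4, 0, 0, 0]
end [0.6439 0.0611 0.12  ] -131.5
```

Request:
{"api": "move_arm", "payload": {"series": [2, -1.7, 4.4, -0.5, 0, 0, 7.9, 2, -1.1, 4.6, -0.5, 0, 0, 7.9, 2, -0.4, 4.6, -0.6, 0, 0, 7.9, 2, 0.2, 4.7, -0.5, 0, 0, 8, 2, 0.8, 4.7, -0.5, 0, 0, 7.9]}}

```text
time: 9.62
tool_pos: [0.6276, 0.0189, 0.1246]
tcp_rot: [1.097, 2.944, -0.0]
wrist_force: [-0.2, -0.1, -0.4]
width: 0.344
grip_force: 40.7
```

Request:
{"api": "move_arm", "payload": {"series": [2, 1.5, 4.4, -0.5, 0, 0, 7.9, 2, 0, 0, 0, 0, 0, 0, 2, 0, 0, 2.6, 0, 0, 0, 2, 0, 0, 2.5, 0, 0, 0, 2, 0, 0, 2.5, 0, 0, 0]}}

```text
time: 10.25
tool_pos: [0.6439, 0.0597, 0.0524]
tcp_rot: [-1.289, -2.864, 0.001]
wrist_force: [-1.1, -0.3, -1.4]
width: 0.34
grip_force: 40.7
```

Request:
{"api": "move_arm", "payload": {"series": [2, 0, 0, 0, 0, 0, 0]}}

```text
time: 10.38
tool_pos: [0.6436, 0.0596, 0.0521]
tcp_rot: [-1.289, -2.863, 0.002]
wrist_force: [-1.0, 0.7, -1.2]
width: 0.343
grip_force: 43.0
```

Request:
{"api": "move_arm", "payload": {"series": [5.5, 0, 0, 0, 0, 0, 0, 5.5, 0, 0, 0, 0, 0, 0, 5.5, 0, 0, 0, 0, 0, 0, 5.5, 0, 0, -3.5, 0, 0, 0, 5.5, 0, 0, -3.5, 0, 0, 0]}}

```text
time: 11.0
tool_pos: [0.644, 0.0607, 0.1236]
tcp_rot: [-1.29, -2.863, 0.001]
wrist_force: [-0.6, -0.8, 0.1]
width: 0.641
grip_force: 0.0
```

Run:
```python
from plan import *
side(); x,y,w=.5424,-.3598,175
plan([(x,y,.12,w,7),("w",1),(x,y,.028,w,7,3.5),("w",1),("w",4,2.0),(x,y,.10,w,2.0,4)])
```

```text
board [ 0.426  -0.2961  4.0093  0.7049]
board [ 0.5429 -0.3586 -3.2721  0.8054]
tray [  0.5855   0.1235 -47.3425   0.5532]
tray [  0.642    0.0556 -44.772    0.5347]
[7, -2.7, -4, 0.1, 0, 0, -4.8,  7, -2.4, -4.2, 0.1, 0, 0.1, -4.9,  7, -2, -4.3, 0.1, 0.1, 0, -4.8,  7, -1.7, -4.6, 0.1, 0, 0.1, -4.8,  7, -1.2, -4.6, 0.1, 0, 0, -4.9]
[7, -0.9, -4.8, 0.1, 0, 0.1, -4.8,  7, -0.4, -4.8, 0.1, 0.1, 0, -4.8,  7, -0.1, -4.8, 0.1, 0, 0.1, -4.9,  7, 0.36, -4.79, 0.13, 0, 0, -4.8,  7, 0, 0, 0, 0, 0, 0]
[7, 0, 0, 3.1, 0, 0, 0,  7, 0, 0, 3, 0, 0, 0,  7, 0, -0.01, 3.1, 0, 0, 0,  7, 0, 0, 0, 0, 0, 0,  2, 0, 0, 0, 0, 0, 0]
[2, 0, 0, 0, 0, 0, 0,  2, 0, 0, 0, 0, 0, 0,  2, 0, 0, 0, 0, 0, 0,  2, 0, 0, -3.6, 0, 0, 0,  2, 0, 0, -3.6, 0, 0, 0]
end [ 0.5424 -0.3598  0.1   ] -175.0
```

Request:
{"api": "move_arm", "payload": {"series": [7, -2.7, -4, 0, 0, 0, -4.8, 7, -2.4, -4.2, 0.1, 0, 0, -4.9, 7, -2, -4.3, 0, 0, 0, -4.8, 7, -1.7, -4.6, 0.1, 0, 0, -4.8, 7, -1.2, -4.6, 0, 0, 0, -4.9]}}

```text
time: 11.68
tool_pos: [0.5854, -0.1741, 0.1215]
tcp_rot: [0.656, 3.072, -0.0]
wrist_force: [0.4, -0.1, 0.4]
width: 0.817
grip_force: 0.0
```

Request:
{"api": "move_arm", "payload": {"series": [7, -0.9, -4.8, 0.1, 0, 0, -4.8, 7, -0.4, -4.8, 0, 0, 0, -4.8, 7, -0.1, -4.8, 0.1, 0, 0, -4.9, 7, 0.4, -4.8, 0, 0, 0, -4.8, 7, 0, 0, 0, 0, 0, 0]}}

```text
time: 12.3
tool_pos: [0.5379, -0.3634, 0.1197]
tcp_rot: [0.143, 3.138, -0.002]
wrist_force: [-1.1, 0.5, -0.1]
width: 0.815
grip_force: 0.0
```

Request:
{"api": "move_arm", "payload": {"series": [7, 0, 0, 3.1, 0, 0, 0, 7, 0, 0, 3.1, 0, 0, 0, 7, 0, 0, 3, 0, 0, 0, 7, 0, 0, 0, 0, 0, 0, 2, 0, 0, 0, 0, 0, 0]}}

```text
time: 12.92
tool_pos: [0.5396, -0.3598, 0.0283]
tcp_rot: [0.136, 3.138, -0.001]
wrist_force: [0.1, -0.3, -0.2]
width: 0.621
grip_force: 0.0
```

Request:
{"api": "move_arm", "payload": {"series": [2, 0, 0, 0, 0, 0, 0, 2, 0, 0, 0, 0, 0, 0, 2, 0, 0, 0, 0, 0, 0, 2, 0, 0, -3.6, 0, 0, 0, 2, 0, 0, -3.6, 0, 0, 0]}}

```text
time: 13.55
tool_pos: [0.538, -0.3595, 0.0994]
tcp_rot: [-0.137, -3.137, -0.002]
wrist_force: [0.7, -0.3, -0.9]
width: 0.344
grip_force: 40.6
```

Run:
```python
from plan import *
x,y=.5525,-.0197
plan([(x,y,.13,131.5,2),("w",1),(x,y,.053,131.5,2,3.5)])
```

```text
[2, 0.2, 4.9, -0.4, 0, 0, 6.2,  2, 0.8, 4.8, -0.5, 0, 0, 6.2,  2, 1.2, 4.7, -0.4, 0, 0, 6.2,  2, 1.8, 4.5, -0.4, 0, -0.1, 6.3,  2, 2.2, 4.3, -0.5, 0, 0, 6.2]
[2, 2.7, 4, -0.4, 0, 0, 6.2,  2, 3.11, 3.78, -0.44, 0, 0, 6.2,  2, 0, 0, 0, 0, 0, 0,  2, 0, 0, 2.6, 0, 0, 0,  2, 0, 0, 2.5, 0, 0, 0]
[2, 0, 0, 2.6, 0, 0, 0]
end [ 0.5525 -0.0197  0.053 ] -131.5
```

Request:
{"api": "move_arm", "payload": {"series": [2, 0.2, 4.9, -0.4, 0, 0, 6.2, 2, 0.8, 4.8, -0.5, 0, 0, 6.2, 2, 1.2, 4.7, -0.4, 0, 0, 6.2, 2, 1.8, 4.5, -0.4, 0, 0, 6.3, 2, 2.2, 4.3, -0.5, 0, 0, 6.2]}}

```text
time: 14.18
tool_pos: [0.5485, -0.1157, 0.1214]
tcp_rot: [-0.979, -2.985, 0.0]
wrist_force: [1.2, 0.3, -0.9]
width: 0.342
grip_force: 40.6
```

Request:
{"api": "move_arm", "payload": {"series": [2, 2.7, 4, -0.4, 0, 0, 6.2, 2, 3.4, 3.8, -0.4, 0, 0, 6.2, 2, 0, 0, 0, 0, 0, 0, 2, 0, 0, 2.6, 0, 0, 0, 2, 0, 0, 2.5, 0, 0, 0]}}

```text
time: 14.8
tool_pos: [0.5514, -0.0187, 0.0781]
tcp_rot: [1.289, 2.864, -0.0]
wrist_force: [-0.4, 0.4, -1.6]
width: 0.346
grip_force: 40.6
```

Request:
{"api": "move_arm", "payload": {"series": [2, 0, 0, 2.5, 0, 0, 0, 2, 0, 0, 0, 0, 0, 0]}}

```text
time: 15.05
tool_pos: [0.551, -0.019, 0.0526]
tcp_rot: [-1.29, -2.864, 0.001]
wrist_force: [0.1, -0.2, -0.6]
width: 0.34
grip_force: 43.4
```

Request:
{"api": "move_arm", "payload": {"series": [5.5, 0, 0, 0, 0, 0, 0, 5.5, 0, 0, 0, 0, 0, 0, 5.5, 0, 0, 0, 0, 0, 0, 5.5, 0, 0, -3.5, 0, 0, 0, 5.5, 0, 0, -3.5, 0, 0, 0]}}

```text
time: 15.68
tool_pos: [0.5506, -0.018, 0.1236]
tcp_rot: [-1.289, -2.863, 0.001]
wrist_force: [-0.2, -0.1, 0.3]
width: 0.649
grip_force: 0.0
```

Run:
```python
from plan import *
side(); x,y,w=.4276,-.2925,189.6
plan([(x,y,.12,w,7),("w",1),(x,y,.028,w,7,3.5),("w",1),("w",4,2.0),(x,y,.10,w,2.0,4)])
```

```text
board [ 0.4286 -0.2951  4.5412  0.7057]
tray [  0.6443   0.0533 -45.5558   0.543 ]
tray [ 5.52000e-01 -2.13000e-02 -2.35378e+01  4.46000e-01]
[7, -1.7, -4, 0.1, 0, 0.1, -8.3,  7, -1.2, -4.1, 0.1, 0, 0, -8.3,  7, -0.5, -4.3, 0.2, 0.1, 0.1, -8.3,  7, 0.1, -4.3, 0.1, 0, 0.1, -8.3,  7, 0.7, -4.3, 0.1, 0, 0, -8.3]
[7, 1.3, -4.1, 0.2, 0, 0.1, -8.3,  7, 1.91, -3.86, 0.09, 0, 0, -8.3,  7, 0, 0, 0, 0, 0, 0,  7, 0, 0, 3.1, 0, 0, 0,  7, 0, 0, 3, 0, 0, 0]
[7, 0.01, -0.01, 3.1, 0, 0, 0,  7, 0, 0, 0, 0, 0, 0,  2, 0, 0, 0, 0, 0, 0,  2, 0, 0, 0, 0, 0, 0,  2, 0, 0, 0, 0, 0, 0]
[2, 0, 0, 0, 0, 0, 0,  2, 0, 0, -3.6, 0, 0, 0,  2, -0.01, 0.01, -3.6, 0, 0, 0]
end [ 0.4276 -0.2924  0.1   ] 170.4
```

Request:
{"api": "move_arm", "payload": {"series": [7, -1.7, -4, 0.1, 0, 0, -8.3, 7, -1.2, -4.1, 0.1, 0, 0, -8.3, 7, -0.5, -4.3, 0.1, 0, 0, -8.3, 7, 0.1, -4.3, 0, 0, 0, -8.3, 7, 0.7, -4.3, 0, 0, 0, -8.3]}}

```text
time: 16.35
tool_pos: [0.4599, -0.2152, 0.1205]
tcp_rot: [0.184, 3.136, -0.001]
wrist_force: [0.3, -0.0, -0.8]
width: 0.814
grip_force: 0.0
```

Request:
{"api": "move_arm", "payload": {"series": [7, 1.3, -4.1, 0.1, 0, 0, -8.3, 7, 1.9, -3.9, 0, 0, 0, -8.3, 7, 0, 0, 0, 0, 0, 0, 7, 0, 0, 3.1, 0, 0, 0, 7, 0, 0, 3.1, 0, 0, 0]}}

```text
time: 16.98
tool_pos: [0.4253, -0.2924, 0.0573]
tcp_rot: [-0.261, 3.129, -0.002]
wrist_force: [-0.9, -0.8, 0.3]
width: 0.82
grip_force: 0.0
```

Request:
{"api": "move_arm", "payload": {"series": [7, 0, 0, 3.1, 0, 0, 0, 7, 0, 0, 0, 0, 0, 0, 2, 0, 0, 0, 0, 0, 0, 2, 0, 0, 0, 0, 0, 0, 2, 0, 0, 0, 0, 0, 0]}}

```text
time: 17.6
tool_pos: [0.426, -0.2935, 0.0282]
tcp_rot: [-0.262, 3.128, -0.004]
wrist_force: [0.4, 0.8, 4.9]
width: 0.34
grip_force: 40.5
```

Request:
{"api": "move_arm", "payload": {"series": [2, 0, 0, 0, 0, 0, 0, 2, 0, 0, -3.6, 0, 0, 0, 2, 0, 0, -3.6, 0, 0, 0]}}

```text
time: 17.98
tool_pos: [0.4239, -0.2923, 0.0989]
tcp_rot: [0.263, -3.13, -0.001]
wrist_force: [1.3, -0.7, -0.6]
width: 0.343
grip_force: 39.8
```

Run:
```python
from plan import *
side()
x,y=.4981,.0417
plan([(x,y,.13,131.5,2),("w",1),(x,y,.053,131.5,2,3.5)])
```

```text
board [ 0.4138 -0.2443 77.6195  0.4408]
tray [  0.6387   0.0556 -16.8498   0.5429]
[2, -1.8, 4.6, -0.4, 0, 0.1, 8.3,  2, -1.1, 4.7, -0.4, 0, 0, 8.3,  2, -0.5, 4.9, -0.3, -0.1, 0.1, 8.3,  2, 0.3, 4.9, -0.4, 0, 0.1, 8.3,  2, 1, 4.8, -0.4, 0, 0, 8.3]
[2, 1.7, 4.6, -0.4, 0, 0.1, 8.3,  2, 2.35, 4.37, -0.34, -0.1, 0, 8.3,  2, 0, 0, 0, 0, 0, 0,  2, 0, 0, 2.6, 0, 0, 0,  2, 0, 0, 2.5, 0, 0, 0]
[2, 0.01, -0.01, 2.6, 0, 0, 0]
end [0.4981 0.0417 0.053 ] -131.5
```

Request:
{"api": "move_arm", "payload": {"series": [2, -1.8, 4.6, -0.5, 0, 0, 8.3, 2, -1.1, 4.7, -0.5, 0, 0, 8.3, 2, -0.5, 4.9, -0.5, 0, 0, 8.3, 2, 0.3, 4.9, -0.5, 0, 0, 8.3, 2, 1, 4.8, -0.4, 0, 0, 8.3]}}

```text
time: 18.65
tool_pos: [0.4758, -0.0515, 0.1228]
tcp_rot: [0.871, 3.017, 0.0]
wrist_force: [-0.3, 0.5, -1.0]
width: 0.343
grip_force: 39.8
```

Request:
{"api": "move_arm", "payload": {"series": [2, 1.7, 4.6, -0.3, 0, 0, 8.3, 2, 2.3, 4.4, 0, 0, 0, 8.3, 2, 0, 0, 0, 0, 0, 0, 2, 0, 0, 2.6, 0, 0, 0, 2, 0, 0, 2.5, 0, 0, 0]}}

```text
time: 19.27
tool_pos: [0.4963, 0.0428, 0.074]
tcp_rot: [1.288, 2.864, 0.0]
wrist_force: [0.6, -0.4, -0.3]
width: 0.346
grip_force: 39.8
```

Request:
{"api": "move_arm", "payload": {"series": [2, 0, 0, 2.5, 0, 0, 0, 2, 0, 0, 0, 0, 0, 0]}}

```text
time: 19.52
tool_pos: [0.4961, 0.0423, 0.0489]
tcp_rot: [-1.29, -2.864, 0.001]
wrist_force: [-0.1, -0.3, 0.4]
width: 0.345
grip_force: 42.7
```

Request:
{"api": "move_arm", "payload": {"series": [5.5, 0, 0, 0, 0, 0, 0, 5.5, 0, 0, 0, 0, 0, 0, 5.5, 0, 0, 0, 0, 0, 0, 5.5, 0, 0, -3.5, 0, 0, 0, 5.5, 0, 0, -4, 0, 0, 0]}}

```text
time: 20.15
tool_pos: [0.4951, 0.0435, 0.1242]
tcp_rot: [-1.289, -2.863, 0.002]
wrist_force: [0.9, 0.9, 0.5]
width: 0.648
grip_force: 0.0
```

Request:
{"api": "move_arm", "payload": {"series": [8.5, 2, -3, -2.5, 0, 0, 8.3, 8.5, 2, -3, -2.5, 0, 0, 8.3, 8.5, 2, -1, -2.5, 0, 0, 8.3, 8.5, 1, -1, -2.5, 0, 0, 8.3, 8.5, 1, -1, -2, 0, 0, 8.3]}}

```text
time: 20.78
tool_pos: [0.3827, 0.0683, 0.2456]
tcp_rot: [2.226, 2.216, 0.002]
wrist_force: [-0.0, 0.2, 0.0]
width: 0.994
grip_force: 0.0
```

Request:
{"api": "move_arm", "payload": {"series": [8.5, 0, 0, 0, 0, 0, 0, 8.5, 0, 0, 0, 0, 0, 0]}}

```text
time: 21.02
tool_pos: [0.383, 0.0679, 0.2436]
tcp_rot: [-2.218, -2.224, 0.001]
wrist_force: [0.5, -0.2, -0.9]
width: 0.995
grip_force: 0.0
```

Run:
```python
from plan import *
np.set_printoptions(precision=4,suppress=True)
im,c=snap("wrist"); np.savez("w3.npz",im=im,**c); cv2.imwrite("pics/w3.png",im[:,:,::-1])
s=read_state(); print(s["tool_pos"],s["tcp_rot"],s["time"])
C=croqs(c,im,.053); print(C)
a=np.radians(41.5)
for r in C: print(np.array([[np.cos(a),np.sin(a)],[-np.sin(a),np.cos(a)]])@(r[:2]-[.571,.0514]), r[2]+90-41.5)
```

```text
[0.3828 0.0678 0.2432] [-2.2188 -2.223   0.0021] 21.075
[[   0.5873    0.1197  -46.763     0.7902 2983.      553.0999  118.2635]
 [   0.6471    0.0555  -44.3871    0.8056 2677.      600.464   188.9402]
 [   0.4969    0.0396  -46.2293    0.8643 2218.      444.8593  206.4567]
 [   0.5533   -0.0243  -46.5059    0.8739 2046.      496.237   269.7058]]
[0.0575 0.0404] 1.7370462242052795
[ 0.0597 -0.0474] 4.1128826500639875
[-0.0633  0.0402] 2.270666464307155
[-0.0635 -0.045 ] 1.9940686052784216
```

View pics/w3.png

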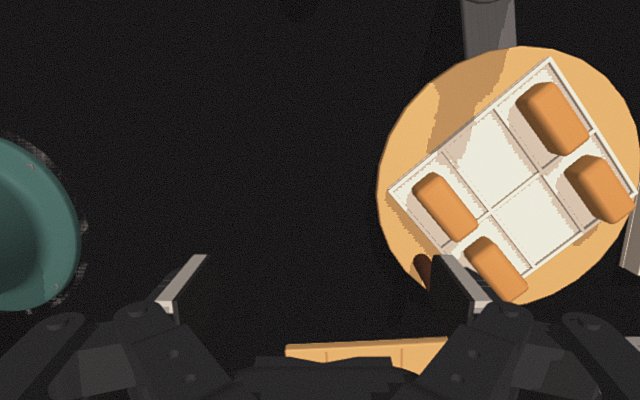

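w3: croquettes at (553,118), (600,189), (445,206), (496,270), all apparently within their cells, but seen off-centre; I look again from straight above.

Request:
{"api": "move_arm", "payload": {"series": [8.5, 0.5, 4.5, 0, 0, 0, 0, 8.5, 0.4, 4.5, 0, 0, 0, 0, 8.5, 0.4, 4.5, 0, 0, 0, 0, 8.5, 0.4, 4.5, 0, 0, 0, 0]}}

```text
time: 21.58
tool_pos: [0.5643, 0.0846, 0.2422]
tcp_rot: [-2.219, -2.221, 0.004]
wrist_force: [0.6, -0.6, 0.8]
width: 0.995
grip_force: 0.0
```

Request:
{"api": "move_arm", "payload": {"series": [8.5, 0, 0, 0, 0, 0, 0, 8.5, 0, 0, 0, 0, 0, 0]}}

```text
time: 21.82
tool_pos: [0.5622, 0.0846, 0.2424]
tcp_rot: [-2.219, -2.22, 0.005]
wrist_force: [0.3, 0.0, 0.1]
width: 0.996
grip_force: 0.0
```

Run:
```python
from plan import *
np.set_printoptions(precision=4,suppress=True)
im,c=snap("wrist"); np.savez("w4.npz",im=im,**c)
big=cv2.resize(im[40:340,170:490],(800,750))[:600]; cv2.imwrite("pics/w4.png",big[:,:,::-1])
s=read_state(); print(s["tool_pos"],s["time"])
C=croqs(c,im,.053); print(C)
a=np.radians(41.5)
for r in C: print(np.array([[np.cos(a),np.sin(a)],[-np.sin(a),np.cos(a)]])@(r[:2]-[.571,.0514]), r[2]+90-41.5)
```

```text
[0.562  0.0847 0.2429] 21.875
[[   0.5866    0.1231  -47.3679    0.9098 2412.      353.034   136.1679]
 [   0.6463    0.0567  -46.3338    0.8978 2255.      413.282   206.4013]
 [   0.4964    0.0387  -47.3265    0.8339 2365.      255.2042  223.8474]
 [   0.5552   -0.0256  -50.8199    0.8292 2185.      316.654   286.1648]]
[0.0592 0.0433] 1.1321127620894487
[ 0.0599 -0.0459] 2.1662142698415394
[-0.0643  0.0399] 1.1735144087906733
[-0.0628 -0.0472] -2.3199269875434396
```

View pics/w4.png

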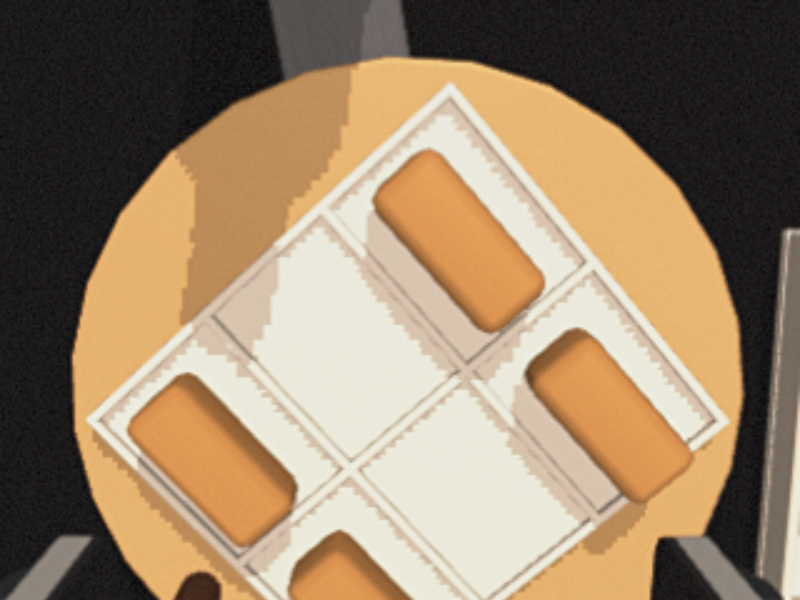

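Run:
```python
from plan import *
np.set_printoptions(precision=4,suppress=True)
d=np.load("w4.npz"); im=d["im"]
P=at(d,[(350.8,74.5),(205.5,208),(461,208.8)],.043); print(P,(P[1]+P[2])/2)
c=(P[1]+P[2])/2; e=P[0]-P[1]; print(np.degrees(np.arctan2(e[1],e[0])),np.linalg.norm(e),np.linalg.norm(P[0]-P[2]))
# drawn overlay of expected croquettes at fitted and centre poses
a=np.radians(41.5); u=np.array([np.cos(a),np.sin(a),0]); v=np.array([-u[1],u[0],0])
o=cv2.resize(im,None,fx=2.5,fy=2.5); ctr=np.array([c[0],c[1],0])
for i in(-1,1):
    for j in(-1,1):
        B=[ctr+.061*i*u+.041*j*v+sx*.015*u+sy*.033*v+[0,0,.068] for sx,sy in((1,1),(1,-1),(-1,-1),(-1,1))]
        cv2.polylines(o,[(proj(d,B)*2.5).astype(int)],True,(0,0,255),1)
        B=[ctr+.061*i*u+.041*j*v+sx*.0285*u+sy*.039*v+[0,0,.038] for sx,sy in((1,1),(1,-1),(-1,-1),(-1,1))]
        cv2.polylines(o,[(proj(d,B)*2.5).astype(int)],True,(0,160,0),1)
cv2.imwrite("pics/w4b.png",o[130:730,430:1230,::-1])
```

```text
[[0.5852 0.1751 0.043 ]
 [0.4461 0.0517 0.043 ]
 [0.6952 0.0516 0.043 ]] [0.5706 0.0516 0.043 ]
41.57522962363782 0.18599833581785621 0.16542003489655388
```

View pics/w4b.png

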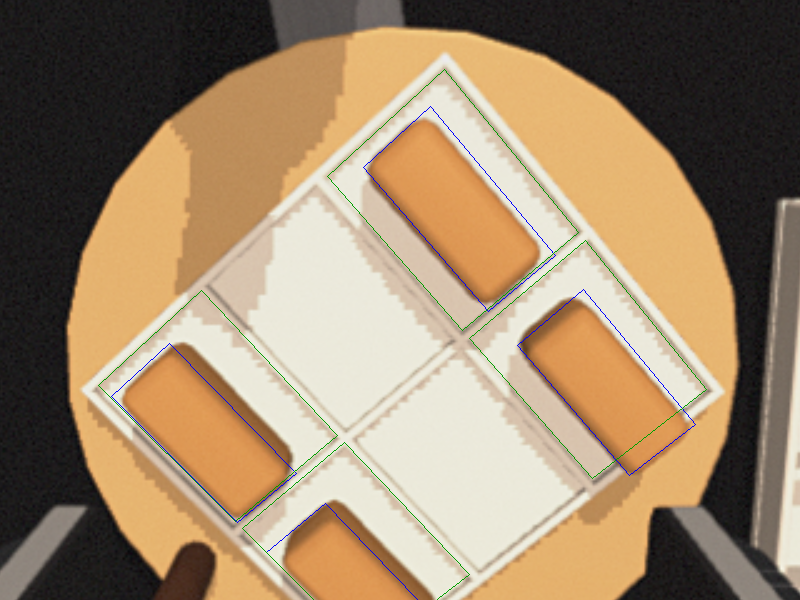

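Overlay confirms the four croquettes lie within 2–3 mm of the cell centres. Now to the peg.

Run:
```python
from plan import *
x,y=.4847,-.0247
plan([(x,y,.14,41.5,5),("w",1),(x,y,.071,41.5,5,3.5),("w",1),("w",4,1)])
```

```text
[5, -1.8, -1.3, 1.7, 0, 0, 8.1,  5, -2, -1, 1.7, 0, 0, 8.1,  5, -2.1, -0.7, 1.8, -0.1, 0.1, 8.1,  5, -2.2, -0.4, 1.7, 0, 0, 8,  5, -2.2, -0.2, 1.7, 0, 0, 8.1]
[5, -2.26, 0.26, 1.7, -0.1, 0, 8.1,  5, 0, 0, 0, 0, 0, 0,  5, 0, 0, 3.5, 0, 0, 0,  5, 0, -0.01, 3.4, 0, 0, 0,  5, 0, 0, 0, 0, 0, 0]
[1, 0, 0, 0, 0, 0, 0,  1, 0, 0, 0, 0, 0, 0,  1, 0, 0, 0, 0, 0, 0,  1, 0, 0, 0, 0, 0, 0]
end [ 0.4847 -0.0247  0.071 ] -41.5
```

Request:
{"api": "move_arm", "payload": {"series": [5, -1.8, -1.3, 1.7, 0, 0, 8.1, 5, -2, -1, 1.7, 0, 0, 8.1, 5, -2.1, -0.7, 1.8, 0, 0, 8.1, 5, -2.2, -0.4, 1.7, 0, 0, 8, 5, -2.2, -0.2, 1.7, 0, 0, 8.1], "grip_force": 25}}

```text
time: 22.5
tool_pos: [0.497, -0.006, 0.158]
tcp_rot: [2.854, 1.312, 0.001]
wrist_force: [0.1, 0.5, 0.3]
width: 0.586
grip_force: 0.0
```

Request:
{"api": "move_arm", "payload": {"series": [5, -2.3, 0.3, 1.7, 0, 0, 8.1, 5, 0, 0, 0, 0, 0, 0, 5, 0, 0, 0, 0, 0, 0]}}

```text
time: 22.88
tool_pos: [0.4863, -0.0247, 0.1421]
tcp_rot: [2.937, 1.115, 0.002]
wrist_force: [-0.4, 0.1, -0.0]
width: 0.586
grip_force: 0.0
```

Run:
```python
from plan import *
s=read_state(); T=R.from_rotvec(s["tcp_rot"]).as_matrix(); print(s["tool_pos"],np.degrees(np.arctan2(T[1,0],T[0,0])))
im,c=snap("wrist"); f=im.astype(int)
p=proj(c,[[.4847,-.0247,.092],[.4847,-.0247,.032]]); print(p)
cv2.imwrite("pics/w5.png",im[:,:,::-1])
```

```text
[ 0.48625737 -0.02467672  0.14209403] 41.58936256183522
[[321.20285851 229.70487103]
 [321.59667153 200.82630021]]
```

View pics/w5.png

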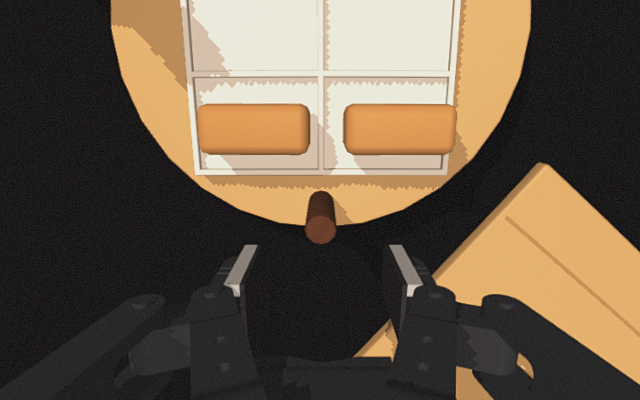

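w5: peg top at (320,229), exactly as predicted and midway between the fingers; croquettes flat in their cells.

Request:
{"api": "move_arm", "payload": {"series": [5, -0.1, 0, 3.6, 0, 0, 0, 5, 0, 0, 3.5, 0, 0, 0, 5, 0, 0, 0, 0, 0, 0, 1, 0, 0, 0, 0, 0, 0, 1, 0, 0, 0, 0, 0, 0]}}

```text
time: 23.55
tool_pos: [0.4871, -0.0255, 0.0723]
tcp_rot: [2.936, 1.113, 0.005]
wrist_force: [-0.4, -0.0, 1.3]
width: 0.197
grip_force: 24.6
```

Request:
{"api": "move_arm", "payload": {"series": [1, 0, 0, 0, 0, 0, 0, 1, 0, 0, 0, 0, 0, 0, 1, 0, 0, 0, 0, 0, 0]}}

```text
time: 23.92
tool_pos: [0.4871, -0.0255, 0.0723]
tcp_rot: [2.937, 1.113, 0.005]
wrist_force: [-0.3, 2.0, 6.1]
width: 0.203
grip_force: 25.0
```

Request:
{"api": "move_arm", "payload": {"series": [1, 0, -0.8, 0, 0, 0, 4, 1, 0.1, -1.2, 0, 0, 0, 6, 1, 0.1, -1.2, 0, 0, 0, 6, 1, 0.1, -1.2, 0, 0, 0, 6, 1, 0, 0, 0, 0, 0, 0]}}

```text
time: 24.55
tool_pos: [0.4636, 0.0126, 0.0722]
tcp_rot: [3.096, 0.532, -0.001]
wrist_force: [-6.7, -2.3, 12.8]
width: 0.199
grip_force: 25.9
```

Request:
{"api": "move_arm", "payload": {"series": [1, 0, -0.8, 0, 0, 0, 4, 1, 0, -0.4, 0, 0, 0, 2, 1, 0, 0, 0, 0, 0, 0]}}

```text
time: 24.92
tool_pos: [0.4601, 0.0238, 0.0723]
tcp_rot: [3.119, 0.369, -0.0]
wrist_force: [-6.4, -0.7, 11.9]
width: 0.203
grip_force: 26.0
```

Request:
{"api": "move_arm", "payload": {"series": [1, 0, -0.3, 0, 0, 0, 1.5, 1, 0, 0, 0, 0, 0, 0]}}

```text
time: 25.18
tool_pos: [0.4594, 0.0265, 0.0722]
tcp_rot: [3.124, 0.328, -0.0]
wrist_force: [-5.3, -1.3, 13.3]
width: 0.202
grip_force: 26.0
```

Request:
{"api": "move_arm", "payload": {"series": [1, 0, -0.3, 0, 0, 0, 1.5, 1, 0, 0, 0, 0, 0, 0]}}

```text
time: 25.42
tool_pos: [0.4588, 0.0294, 0.0722]
tcp_rot: [3.128, 0.288, -0.0]
wrist_force: [-8.2, -1.8, 12.7]
width: 0.203
grip_force: 26.0
```

Request:
{"api": "move_arm", "payload": {"series": [1, 0, -0.2, 0, 0, 0, 1, 1, 0, 0, 0, 0, 0, 0]}}

```text
time: 25.68
tool_pos: [0.4584, 0.0313, 0.0723]
tcp_rot: [3.13, 0.26, -0.0]
wrist_force: [-6.6, -1.2, 13.1]
width: 0.199
grip_force: 26.0
```

Request:
{"api": "move_arm", "payload": {"series": [1, 0, -0.2, 0, 0, 0, 1, 1, 0, 0, 0, 0, 0, 0]}}

```text
time: 25.92
tool_pos: [0.4583, 0.0322, 0.0723]
tcp_rot: [3.13, 0.235, -0.0]
wrist_force: [-5.9, -6.7, 12.6]
width: 0.203
grip_force: 26.0
```

Request:
{"api": "move_arm", "payload": {"series": [1, 0, -0.2, 0, 0, 0, 1, 1, 0, 0, 0, 0, 0, 0]}}

```text
time: 26.18
tool_pos: [0.4584, 0.0323, 0.0722]
tcp_rot: [3.128, 0.21, 0.001]
wrist_force: [-4.4, -15.7, 10.6]
width: 0.2
grip_force: 26.2
```

Request:
{"api": "move_arm", "payload": {"series": [1, 0, -0.2, 0, 0, 0, 1, 1, 0, 0, 0, 0, 0, 0]}}

```text
time: 26.42
tool_pos: [0.4586, 0.0324, 0.0722]
tcp_rot: [3.126, 0.184, 0.002]
wrist_force: [-2.8, -23.1, 9.3]
width: 0.201
grip_force: 26.7
```

Stop reached (peg stalled, force rising). Release and lift, then go above the cap.

Request:
{"api": "move_arm", "payload": {"series": [5, 0, 0, 0, 0, 0, 0, 5, 0, 0, 0, 0, 0, 0, 5, 0, 0, 0, 0, 0, 0, 5, 0, 0, -4, 0, 0, 0, 5, 0, 0, -5, 0, 0, 0]}}

```text
time: 27.05
tool_pos: [0.456, 0.0381, 0.1597]
tcp_rot: [-3.136, -0.179, 0.006]
wrist_force: [1.0, -0.0, 0.6]
width: 0.586
grip_force: 0.0
```

Run:
```python
from plan import *
s=read_state(); T=R.from_rotvec(s["tcp_rot"]).as_matrix(); y=np.degrees(np.arctan2(T[1,0],T[0,0])); print(s["tool_pos"],y)
im,c=snap("wrist"); cv2.imwrite("pics/w6.png",im[:,:,::-1])
x,yy=.5335,.268
plan([(.46,.04,.27,y,0),(x,yy,.27,y,0),("w",2),(x,yy,.222,y,0,2.5),("w",1)])
```

```text
[0.45597293 0.03805127 0.15972825] 6.537522533807616
[0, 0, -0.1, -3.4, 0, -0.2, 0,  0, 0, 0, -3.4, 0, -0.1, 0,  0, -0.04, -0.08, -3.4, 0, -0.2, 0,  0, 2, -4.4, 0, 0, 0, 0,  0, 2, -4.3, 0, 0, 0, 0]
[0, 1.9, -4.4, 0, 0, 0, 0,  0, 2, -4.4, 0, 0, 0, 0,  0, 2, -4.32, -0.01, 0, 0, 0,  0, 0, 0, 0, 0, 0, 0,  0, 0, 0, 0, 0, 0, 0]
[0, 0, 0, 2.4, 0, 0, 0,  0, -0.01, 0, 2.4, 0, 0, 0,  0, 0, 0, 0, 0, 0, 0]
end [0.5335 0.268  0.222 ] -6.5
```

View pics/w6.png

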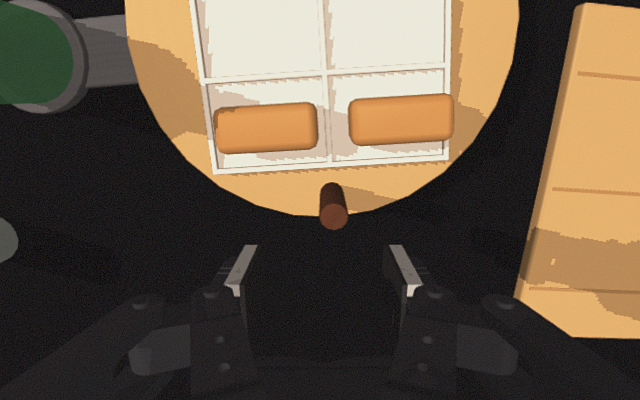

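w6: croquettes at (266,128) and (400,119) still lie well; peg top at (333,217), turntable at its stop.

Request:
{"api": "move_arm", "payload": {"series": [0, 0, 0, -3.5, 0, 0, 0, 0, 0, 0, -3.5, 0, 0, 0, 0, 0, 0, -4, 0, 0, 0, 0, 2, -4.4, 0, 0, 0, 0, 0, 2, -4.3, 0, 0, 0, 0]}}

```text
time: 27.72
tool_pos: [0.4883, 0.1298, 0.2713]
tcp_rot: [-3.136, -0.176, -0.004]
wrist_force: [0.0, -0.9, 0.2]
width: 0.002
grip_force: 0.0
```

Request:
{"api": "move_arm", "payload": {"series": [0, 1.9, -4.4, 0, 0, 0, 0, 0, 2, -4.4, 0, 0, 0, 0, 0, 2, -4.4, 0, 0, 0, 0, 0, 0, 0, 0, 0, 0, 0, 0, 0, 0, 0, 0, 0, 0]}}

```text
time: 28.35
tool_pos: [0.5306, 0.2664, 0.2696]
tcp_rot: [3.136, 0.18, -0.002]
wrist_force: [-0.7, 0.1, 0.4]
width: -0.003
grip_force: 0.0
```

Run:
```python
from plan import *
s=read_state(); T=R.from_rotvec(s["tcp_rot"]).as_matrix(); y=np.degrees(np.arctan2(T[1,0],T[0,0])); print(s["tool_pos"],y,s["width"],s["wrist_force"])
im,c=snap("side"); cv2.imwrite("pics/s2.png",cv2.resize(im[60:220,200:420],(800,582))[:,:,::-1])
x,yy=.5335,.268
plan([(x,yy,.220,y,0,2.5),("w",1)])
```

```text
[0.53059219 0.26644364 0.26959932] 6.562716261926537 -0.0031808750561508232 [-0.74029299  0.11576341  0.43765394]
[0, 0.2, -0.1, 2.5, 0, 0, 0,  0, 0.11, -0.08, 2.48, 0, 0.1, -0.1,  0, 0, 0, 0, 0, 0, 0]
end [0.5335 0.268  0.22  ] -6.6
```

View pics/s2.png

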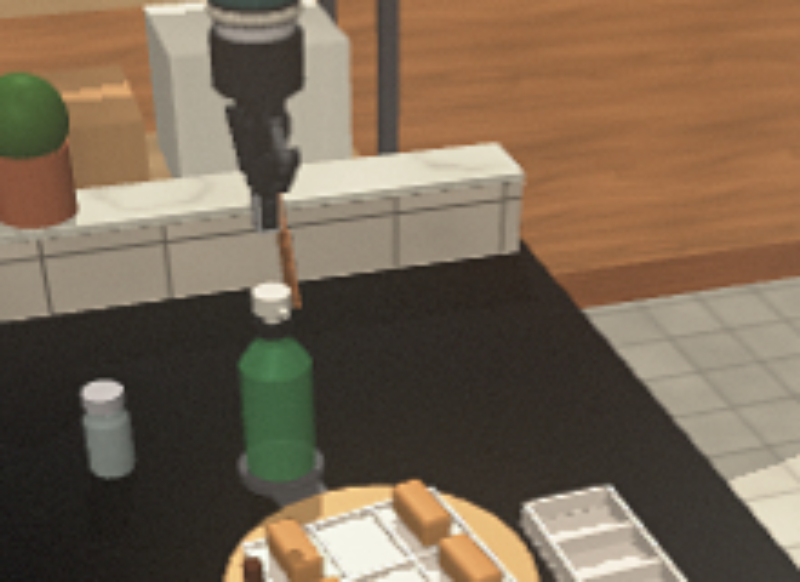

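s2: closed fingertips stand above the cap (cap at (271,290), tips (263,222)), a few mm short as the plan says.

Request:
{"api": "move_arm", "payload": {"series": [0, 0.2, -0.1, 2.5, 0, 0, 0, 0, 0.1, -0.1, 2.3, 0, 0, 0, 0, 0, 0, 0, 0, 0, 0]}}

```text
time: 28.78
tool_pos: [0.5322, 0.2669, 0.2201]
tcp_rot: [3.135, 0.176, -0.007]
wrist_force: [-0.1, -0.8, -0.1]
width: -0.0
grip_force: 0.0
```

Request:
{"api": "move_arm", "payload": {"series": [0, 0, 0, 0.7, 0, 0, 0, 0, 0, 0, 0.6, 0, 0, 0, 0, 0, 0, 0, 0, 0, 0]}}

```text
time: 29.15
tool_pos: [0.5343, 0.2687, 0.2098]
tcp_rot: [3.137, 0.178, 0.002]
wrist_force: [0.6, -0.9, 2.0]
width: -0.004
grip_force: 1.0
```

Request:
{"api": "move_arm", "payload": {"series": [0, 0, 0, 0.4, 0, 0, 0, 0, 0, 0, 0, 0, 0, 0]}}

```text
time: 29.4
tool_pos: [0.5344, 0.2688, 0.2059]
tcp_rot: [-3.136, -0.178, -0.002]
wrist_force: [0.3, -0.3, 3.7]
width: 0.002
grip_force: 1.9
```

Request:
{"api": "move_arm", "payload": {"series": [0, 0, 0, 0.5, 0, 0, 0, 0, 0, 0, 0.2, 0, 0, 0, 0, 0, 0, 0, 0, 0, 0]}}

```text
time: 29.78
tool_pos: [0.5346, 0.269, 0.2019]
tcp_rot: [-3.136, -0.178, -0.004]
wrist_force: [-4.8, -4.4, 16.1]
width: -0.004
grip_force: 8.1
```

Fully down (16 N, stalled at z 0.2019). Let it spring back and return to the peg.

Request:
{"api": "move_arm", "payload": {"series": [0, 0, 0, -3, 0, 0, 0, 0, 0, 0, -4, 0, 0, 0, 0, 0, 0, 0, 0, 0, 0]}}

```text
time: 30.15
tool_pos: [0.5357, 0.27, 0.2722]
tcp_rot: [-3.133, -0.178, -0.01]
wrist_force: [0.5, 0.1, -0.3]
width: -0.003
grip_force: 0.0
```

Run:
```python
from plan import *
s=read_state(); print(s["tool_pos"],s["wrist_force"])
im,c=snap("side"); cv2.imwrite("pics/s3.png",im[:,:,::-1])
x,y=.4577,.0322
plan([(x,y,.26,9.7,5),(x,y,.15,9.7,5),("w",2)])
```

```text
[0.5357126  0.27002117 0.27223885] [ 0.5151376   0.1052561  -0.34607885]
[5, -2.1, 4.5, 0.2, 0, 0, -0.6,  5, -2.1, 4.6, 0.2, 0, -0.1, -0.7,  5, -2.1, 4.5, 0.2, 0, 0, -0.6,  5, -2.3, 4.4, 0.1, -0.1, 0, -0.7,  5, -2.23, 4.46, 0.24, 0, -0.1, -0.6]
[5, 0, 0, 3.7, 0, 0, 0,  5, 0, 0, 3.6, 0, 0, 0,  5, 0, 0, 3.7, 0, 0, 0,  5, 0, 0, 0, 0, 0, 0,  5, 0, 0, 0, 0, 0, 0]
end [0.4577 0.0322 0.15  ] -9.7
```

Request:
{"api": "move_arm", "payload": {"series": [5, -2.1, 4.5, 0.2, 0, 0, -0.6, 5, -2.1, 4.6, 0.2, 0, 0, -0.7, 5, -2.1, 4.5, 0.2, 0, 0, -0.6, 5, -2.3, 4.4, 0.1, 0, 0, -0.7, 5, -2.2, 4.5, 0.2, 0, 0, -0.6]}}

```text
time: 30.82
tool_pos: [0.4555, 0.0301, 0.2572]
tcp_rot: [-3.13, -0.267, 0.005]
wrist_force: [-0.4, -0.6, 0.1]
width: 0.584
grip_force: 0.0
```

Request:
{"api": "move_arm", "payload": {"series": [5, 0, 0, 3.7, 0, 0, 0, 5, 0, 0, 3.6, 0, 0, 0, 5, 0, 0, 3.7, 0, 0, 0, 5, 0, 0, 0, 0, 0, 0, 5, 0, 0, 0, 0, 0, 0]}}

```text
time: 31.45
tool_pos: [0.4573, 0.0314, 0.1495]
tcp_rot: [-3.13, -0.266, 0.001]
wrist_force: [0.4, 0.2, 0.3]
width: 0.583
grip_force: 0.0
```

Run:
```python
from plan import *
s=read_state(); T=R.from_rotvec(s["tcp_rot"]).as_matrix(); w=np.degrees(np.arctan2(T[1,0],T[0,0])); print(s["tool_pos"],w)
im,c=snap("wrist"); np.savez("w7.npz",im=im,**c); f=im.astype(int)
m=((f[...,0]-f[...,2]>25)&(f[...,0]<130)&(f.sum(2)<260)).astype(np.uint8); m[:170]=0; m[250:]=0; m[:,:250]=0; m[:,420:]=0
n,l,st,ce=cv2.connectedComponentsWithStats(m); i=1+st[1:,4].argmax(); print(st[i],ce[i])
v=st[i][1]+st[i][3]; top=(ce[i][0],v-13); print("peg top",at(c,[top],.092), "expect px",proj(c,[.4574,.0321,.092]))
plan([(.4577,.0322,.071,9.7,5,3.5),("w",1)])
```

```text
[0.45734011 0.03136869 0.14948822] 9.70857114984554
[ 305  187   34   51 1181] [321.63590178 213.34801016]
peg top [[0.45614169 0.03173563 0.092     ]] expect px [[321.37525991 222.82061469]]
[5, 0, 0, 2.6, 0, 0, 0,  5, 0, -0.1, 2.7, 0, -0.1, 0,  5, -0.04, 0.01, 2.64, 0, 0, 0,  5, 0, 0, 0, 0, 0, 0]
end [0.4577 0.0322 0.071 ] -9.7
```

Request:
{"api": "move_arm", "payload": {"series": [5, 0, 0, 2.6, 0, 0, 0, 5, 0, 0, 2.7, 0, 0, 0, 5, 0, 0, 2.5, 0, 0, 0, 5, 0, 0, 0, 0, 0, 0, 1, 0, 0, 0, 0, 0, 0]}}

```text
time: 32.12
tool_pos: [0.4589, 0.0313, 0.0731]
tcp_rot: [3.13, 0.266, 0.005]
wrist_force: [-0.1, -0.5, 0.3]
width: 0.385
grip_force: 0.0
```

Request:
{"api": "move_arm", "payload": {"series": [1, 0, 0, 0, 0, 0, 0, 1, 0, 0, 0, 0, 0, 0, 1, 0, 0, 0, 0, 0, 0, 1, 0, 0, 0, 0, 0, 0]}}

```text
time: 32.62
tool_pos: [0.459, 0.0313, 0.0733]
tcp_rot: [3.13, 0.266, 0.005]
wrist_force: [-0.3, -0.2, 5.5]
width: 0.201
grip_force: 24.6
```

Request:
{"api": "move_arm", "payload": {"series": [1, 0.02, 0.6, 0, 0, 0, -3, 1, 0.06, 1.2, 0, 0, 0, -6, 1, 0.06, 1.2, 0, 0, 0, -6, 1, 0.06, 1.2, 0, 0, 0, -6, 1, 0.06, 1.2, 0, 0, 0, -6]}}

```text
time: 33.25
tool_pos: [0.4811, -0.0177, 0.0733]
tcp_rot: [2.98, 0.993, 0.009]
wrist_force: [3.6, 5.1, 2.0]
width: 0.201
grip_force: 24.3
```

Request:
{"api": "move_arm", "payload": {"series": [1, 0.06, 1.2, 0, 0, 0, -6, 1, 0.06, 1.2, 0, 0, 0, -6, 1, 0.06, 1.2, 0, 0, 0, -6, 1, 0.02, 0.6, 0, 0, 0, -3, 1, 0, 0, 0, 0, 0, 0]}}

```text
time: 33.88
tool_pos: [0.5124, -0.0453, 0.0733]
tcp_rot: [2.751, 1.514, 0.011]
wrist_force: [4.4, 6.6, 2.6]
width: 0.2
grip_force: 25.2
```

Run:
```python
from plan import *
s=read_state(); T=R.from_rotvec(s["tcp_rot"]).as_matrix(); w=np.degrees(np.arctan2(T[1,0],T[0,0])); d=np.array([.5708,.0515])-s["tool_pos"][:2]; print(s["tool_pos"],w,np.hypot(*d),np.degrees(np.arctan2(d[1],d[0])),s["wrist_force"],s["q"])
```

```text
[ 0.51243322 -0.0453201   0.07331161] 57.667064508851915 0.11305225475239176 58.916853547023265 [4.38721057 6.61779746 2.63985773] [-0.13869246  0.12549947  2.1019794   0.00395158  0.9079274   0.42321337]
```

Request:
{"api": "move_arm", "payload": {"series": [1, 0.02, 0.6, 0, 0, 0, -3, 1, 0.06, 1.2, 0, 0, 0, -6, 1, 0.06, 1.2, 0, 0, 0, -6, 1, 0.06, 1.2, 0, 0, 0, -6, 1, 0.06, 1.2, 0, 0, 0, -6]}}

```text
time: 34.5
tool_pos: [0.5618, -0.0612, 0.0733]
tcp_rot: [-2.319, -2.118, -0.009]
wrist_force: [-0.6, 12.7, 7.4]
width: 0.197
grip_force: 25.6
```

Request:
{"api": "move_arm", "payload": {"series": [1, 0.06, 1.2, 0, 0, 0, -6, 1, 0.06, 1.2, 0, 0, 0, -6, 1, 0.06, 1.2, 0, 0, 0, -6, 1, 0.06, 1.2, 0, 0, 0, -6, 1, 0.06, 1.2, 0, 0, 0, -6]}}

```text
time: 35.12
tool_pos: [0.6188, -0.0509, 0.0733]
tcp_rot: [-1.691, -2.645, -0.006]
wrist_force: [-3.9, 10.9, 10.4]
width: 0.203
grip_force: 25.9
```

Request:
{"api": "move_arm", "payload": {"series": [1, 0.06, 1.2, 0, 0, 0, -6, 1, 0.06, 1.2, 0, 0, 0, -6, 1, 0.06, 1.2, 0, 0, 0, -6, 1, 0.02, 0.6, 0, 0, 0, -3, 1, 0, 0, 0, 0, 0, 0]}}

```text
time: 35.75
tool_pos: [0.6525, -0.0269, 0.0733]
tcp_rot: [-1.184, -2.908, -0.005]
wrist_force: [-5.2, 8.5, 9.3]
width: 0.197
grip_force: 25.8
```

```bash
cat > st.py <<'E'
from plan import *
s=read_state(); T=R.from_rotvec(s["tcp_rot"]).as_matrix(); w=np.degrees(np.arctan2(T[1,0],T[0,0])); d=np.array([.5708,.0515])-s["tool_pos"][:2]; print(s["tool_pos"],w,np.hypot(*d),np.degrees(np.arctan2(d[1],d[0])),s["wrist_force"],s["q"])
E
python3 st.py
```

```text
[ 0.65254174 -0.02688719  0.07328019] 135.69905028402866 0.11325309668303293 136.20011758278352 [-5.17679848  8.53119155  9.27099114] [-0.08133916  0.36671419  1.79537067  0.00467902  0.98039792 -0.88154072]
```

Request:
{"api": "move_arm", "payload": {"series": [1, 0.02, 0.6, 0, 0, 0, -3, 1, 0.06, 1.2, 0, 0, 0, -6, 1, 0.06, 1.2, 0, 0, 0, -6, 1, 0.06, 1.2, 0, 0, 0, -6, 1, 0.06, 1.2, 0, 0, 0, -6]}}

```text
time: 36.38
tool_pos: [0.6793, 0.0172, 0.0733]
tcp_rot: [-0.467, -3.105, -0.001]
wrist_force: [-7.2, 1.8, 9.9]
width: 0.2
grip_force: 25.9
```

Request:
{"api": "move_arm", "payload": {"series": [1, 0.06, 1.2, 0, 0, 0, -6, 1, 0.06, 1.2, 0, 0, 0, -6, 1, 0.06, 1.2, 0, 0, 0, -6, 1, 0.02, 0.6, 0, 0, 0, -3, 1, 0, 0, 0, 0, 0, 0]}}

```text
time: 37.0
tool_pos: [0.6847, 0.0586, 0.0732]
tcp_rot: [0.103, -3.139, -0.001]
wrist_force: [-4.8, 1.5, 7.7]
width: 0.195
grip_force: 25.7
```

```bash
python3 st.py
```

```text
[0.68467154 0.05864619 0.07324101] -176.2453781045366 0.1140955570603799 -176.40901997562776 [-4.78652247  1.50745881  7.74371947] [ 4.88398472e-02  4.23293639e-01  1.71530264e+00  8.73642729e-04
  1.00357422e+00 -1.58795640e+00]
```

At 183.7°; stop expected near 189.7°. Creep.

Request:
{"api": "move_arm", "payload": {"series": [1, 0, 0.6, 0, 0, 0, -3, 1, 0, 0.2, 0, 0, 0, -1, 1, 0, 0, 0, 0, 0, 0]}}

```text
time: 37.38
tool_pos: [0.684, 0.066, 0.0733]
tcp_rot: [0.211, -3.134, -0.001]
wrist_force: [-5.1, 1.3, 7.4]
width: 0.202
grip_force: 25.7
```

Request:
{"api": "move_arm", "payload": {"series": [1, 0, 0.2, 0, 0, 0, -1, 1, 0, 0.2, 0, 0, 0, -1, 1, 0, 0, 0, 0, 0, 0]}}

```text
time: 37.75
tool_pos: [0.6835, 0.0697, 0.0733]
tcp_rot: [0.265, -3.13, -0.0]
wrist_force: [-4.7, 1.5, 8.5]
width: 0.2
grip_force: 25.7
```

Request:
{"api": "move_arm", "payload": {"series": [1, 0, 0.2, 0, 0, 0, -1, 1, 0, 0, 0, 0, 0, 0]}}

```text
time: 38.0
tool_pos: [0.6832, 0.0716, 0.0733]
tcp_rot: [0.293, -3.128, -0.0]
wrist_force: [-4.8, 0.4, 7.6]
width: 0.202
grip_force: 25.7
```

Request:
{"api": "move_arm", "payload": {"series": [1, 0, 0.2, 0, 0, 0, -1, 1, 0, 0, 0, 0, 0, 0]}}

```text
time: 38.25
tool_pos: [0.683, 0.0726, 0.0733]
tcp_rot: [0.32, -3.125, 0.002]
wrist_force: [-4.4, -2.4, 8.6]
width: 0.196
grip_force: 25.7
```

Request:
{"api": "move_arm", "payload": {"series": [1, 0, 0.2, 0, 0, 0, -1, 1, 0, 0, 0, 0, 0, 0]}}

```text
time: 38.5
tool_pos: [0.6829, 0.0726, 0.0732]
tcp_rot: [0.347, -3.122, 0.006]
wrist_force: [-4.8, -8.8, 6.9]
width: 0.2
grip_force: 25.8
```

Request:
{"api": "move_arm", "payload": {"series": [1, 0, 0.2, 0, 0, 0, -1, 1, 0, 0, 0, 0, 0, 0]}}

```text
time: 38.75
tool_pos: [0.6827, 0.0726, 0.0732]
tcp_rot: [0.375, -3.119, 0.011]
wrist_force: [-2.8, -14.0, 6.2]
width: 0.2
grip_force: 26.1
```

Request:
{"api": "move_arm", "payload": {"series": [5, 0, 0, 0, 0, 0, 0, 5, 0, 0, 0, 0, 0, 0, 5, 0, 0, 0, 0, 0, 0, 5, 0, 0, -4, 0, 0, 0, 5, 0, 0, -5, 0, 0, 0]}}

```text
time: 39.38
tool_pos: [0.6807, 0.0779, 0.1599]
tcp_rot: [0.375, -3.115, -0.001]
wrist_force: [0.4, 0.6, -0.1]
width: 0.581
grip_force: 0.0
```

Request:
{"api": "move_arm", "payload": {"series": [0, 0, 0, -4, 0, 0, 0, 0, 0, 0, -4, 0, 0, 0, 0, 0, 0, -3, 0, 0, 0, 0, 0, 0, 0, 0, 0, 0, 0, 0, 0, 0, 0, 0, 0]}}

```text
time: 40.0
tool_pos: [0.6817, 0.0777, 0.2701]
tcp_rot: [0.375, -3.118, -0.0]
wrist_force: [-0.5, -0.1, -0.7]
width: 0.003
grip_force: 0.0
```

Run:
```python
from plan import *
np.set_printoptions(precision=4,suppress=True)
s=read_state(); T=R.from_rotvec(s["tcp_rot"]).as_matrix(); y=np.degrees(np.arctan2(T[1,0],T[0,0])); print(s["tool_pos"],y)
d,im=calibration("wrist"),None
im=read_camera("wrist")
a=np.radians(189.7); u=np.array([np.cos(a),np.sin(a),0]); v=np.array([-u[1],u[0],0]); ctr=np.array([.5708,.0515,0])
C=croqs(d,im,.053)
for r in C: print(r[:4],(r[:2]-ctr[:2])@u[:2],(r[:2]-ctr[:2])@v[:2])
cv2.imwrite("pics/w8.png",im[:,:,::-1])
x,yy=.5335,.268
y%=360
plan([(x,yy,.272,y,0),("w",2),(x,yy,.220,y,0,2.6),("w",1)])
```

```text
[0.6817 0.0777 0.2701] -166.27549135704413
[  0.6386   0.0253 -79.3367   0.9018] -0.062404926686982554 0.03729416863064915
[  0.6238   0.1096 -79.4119   0.8981] -0.061990784240792525 -0.04836416852135031
[0, 2, 4.4, 0, 0, 0, 0,  0, 1.9, 4.4, -0.1, 0, -0.1, 0,  0, 2, 4.4, -0.1, 0, 0, 0,  0, 2, 4.4, 0, 0, 0, 0,  0, 1.94, 4.4, -0.06, 0, -0.1, 0]
[0, 0, 0, 0, 0, 0, 0,  0, 0, 0, 0, 0, 0, 0,  0, 0, 0, 2.6, 0, 0, 0,  0, 0, 0, 2.6, 0, 0, 0,  0, 0, 0, 0, 0, 0, 0]
end [0.5335 0.268  0.22  ] 166.3
```

View pics/w8.png

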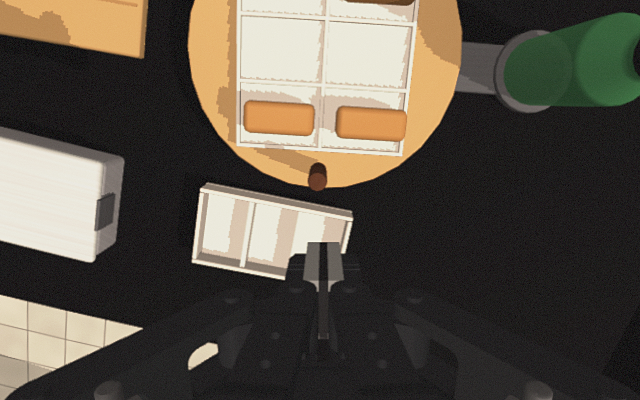

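w8: front croquettes at (279,118), (371,124) lie in their cells; peg (317,175) at the far stop. Now the second press.

Request:
{"api": "move_arm", "payload": {"series": [0, 2, 4.4, 0, 0, 0, 0, 0, 1.9, 4.4, 0, 0, 0, 0, 0, 2, 4.4, 0, 0, 0, 0, 0, 2, 4.4, 0, 0, 0, 0, 0, 1.9, 4.4, 0, 0, 0, 0]}}

```text
time: 40.67
tool_pos: [0.5329, 0.2686, 0.2689]
tcp_rot: [0.374, -3.116, 0.002]
wrist_force: [0.2, 0.7, 0.3]
width: 0.0
grip_force: 0.0
```

Request:
{"api": "move_arm", "payload": {"series": [0, 0, 0, 0, 0, 0, 0, 0, 0, 0, 0, 0, 0, 0]}}

```text
time: 40.92
tool_pos: [0.5345, 0.2676, 0.2698]
tcp_rot: [0.376, -3.117, 0.002]
wrist_force: [0.1, -0.4, 0.3]
width: -0.003
grip_force: 0.0
```

Run:
```python
from plan import *
np.set_printoptions(precision=4,suppress=True)
s=read_state(); T=R.from_rotvec(s["tcp_rot"]).as_matrix(); y=np.degrees(np.arctan2(T[1,0],T[0,0]))%360; print(s["tool_pos"],y)
plan([(.5345,.269,.220,y,0,2.7),("w",1)])
im,c=snap("side"); cv2.imwrite("pics/s4.png",cv2.resize(im[130:280,220:420],(800,600))[:,:,::-1])
side()
```

```text
[0.5345 0.2676 0.2698] 193.74932570520235
[0, 0, 0.1, 2.5, 0, -0.1, 0,  0, -0.04, 0.05, 2.48, -0.1, 0, 0,  0, 0, 0, 0, 0, 0, 0]
end [0.5345 0.269  0.22  ] 166.3
tray [  0.6268   0.1131 -82.9935   0.561 ]
tray [  0.5079   0.0782 -78.8477   0.4316]
tray [  0.6399   0.022  -81.9353   0.4437]
```

View pics/s4.png

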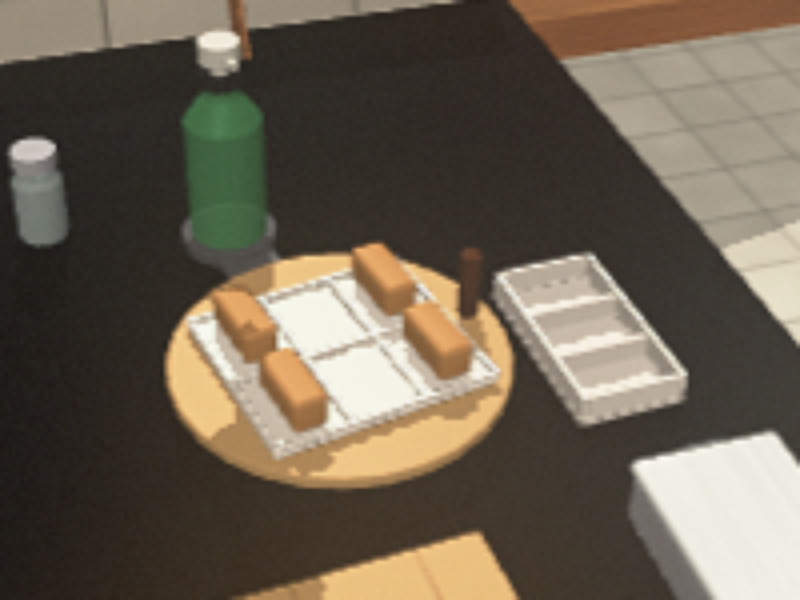

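All four croquettes lie in cells; peg at the far side (470,283). Press.

Request:
{"api": "move_arm", "payload": {"series": [0, 0, 0.1, 2.5, 0, 0, 0, 0, 0, 0, 2.5, 0, 0, 0, 0, 0, 0, 0, 0, 0, 0]}}

```text
time: 41.4
tool_pos: [0.5337, 0.267, 0.2184]
tcp_rot: [0.371, -3.114, 0.003]
wrist_force: [0.4, 0.2, 0.4]
width: 0.002
grip_force: 0.0
```

Request:
{"api": "move_arm", "payload": {"series": [0, 0, 0, 0.7, 0, 0, 0, 0, 0, 0, 0.6, 0, 0, 0, 0, 0, 0, 0.4, 0, 0, 0, 0, 0, 0, 0, 0, 0, 0]}}

```text
time: 41.9
tool_pos: [0.5357, 0.2689, 0.2054]
tcp_rot: [-0.375, 3.117, -0.0]
wrist_force: [1.6, -1.6, 4.5]
width: -0.0
grip_force: 2.1
```

Request:
{"api": "move_arm", "payload": {"series": [0, 0, 0, 0.5, 0, 0, 0, 0, 0, 0, 0.2, 0, 0, 0, 0, 0, 0, 0, 0, 0, 0]}}

```text
time: 42.28
tool_pos: [0.5358, 0.269, 0.2019]
tcp_rot: [-0.375, 3.115, 0.0]
wrist_force: [-4.2, -4.6, 17.2]
width: 0.001
grip_force: 8.9
```

Request:
{"api": "move_arm", "payload": {"series": [0, 0, 0, -3, 0, 0, 0, 0, 0, 0, -4, 0, 0, 0, 0, 1, -4.3, 0, 0, 0, 0, 0, 1, -4.3, 0, 0, 0, 0, 0, 1, -4.3, 0, 0, 0, 0]}}

```text
time: 42.9
tool_pos: [0.5355, 0.1357, 0.2671]
tcp_rot: [0.376, -3.118, -0.001]
wrist_force: [0.7, 0.0, -0.2]
width: -0.001
grip_force: 0.0
```

Request:
{"api": "move_arm", "payload": {"series": [0, 1, -4.3, 0, 0, 0, 0, 0, 1, -4.3, 0, 0, 0, 0, 0, 0, 0, 0, 0, 0, 0, 0, 0, 0, 0, 0, 0, 0]}}

```text
time: 43.4
tool_pos: [0.5368, 0.0486, 0.2671]
tcp_rot: [0.374, -3.119, -0.002]
wrist_force: [0.8, -0.2, -0.1]
width: 0.002
grip_force: 0.0
```

Run:
```python
from plan import *
np.set_printoptions(precision=4,suppress=True)
s=read_state(); print(s["tool_pos"],s["time"],s["wrist_force"])
im,d=snap("wrist")
a=np.radians(189.7); u=np.array([np.cos(a),np.sin(a),0]); v=np.array([-u[1],u[0],0]); ctr=np.array([.5708,.0515,0])
for r in croqs(d,im,.053): print(r[:4],(r[:2]-ctr[:2])@u[:2],(r[:2]-ctr[:2])@v[:2])
o=cv2.resize(im,None,fx=2,fy=2)
for i in(-1,1):
    for j in(-1,1):
        for a_,b_,z,col in((.015,.033,.068,(0,0,255)),(.0285,.039,.038,(0,160,0))):
            B=[ctr+.061*i*u+.041*j*v+sx*a_*u+sy*b_*v+[0,0,z] for sx,sy in((1,1),(1,-1),(-1,-1),(-1,1))]
            cv2.polylines(o,[(proj(d,B)*2).astype(int)],True,col,1)
cv2.imwrite("pics/w9.png",o[0:600,250:1050,::-1])
c=calibration("scene"); g=read_camera("scene"); cv2.imwrite("pics/sc9.png",g[:,:,::-1])
```

```text
[0.5368 0.0486 0.2671] 43.4 [ 0.7764 -0.2063 -0.1332]
[  0.4926  -0.2312 -87.1368   0.1076] 0.12471293461194351 0.26551509690706887
[  0.5185   0.0018 -78.5402   0.8724] 0.059964243237187805 0.04012314913166065
[  0.5025   0.0855 -79.3223   0.8683] 0.061632189887527056 -0.045063135298575495
[  0.641    0.0256 -81.3956   0.6031] -0.0648016159298276 0.03736593366248274
[  0.6207   0.119  -75.2301   0.455 ] -0.06056757443254638 -0.05815651883446071
```

View pics/w9.png

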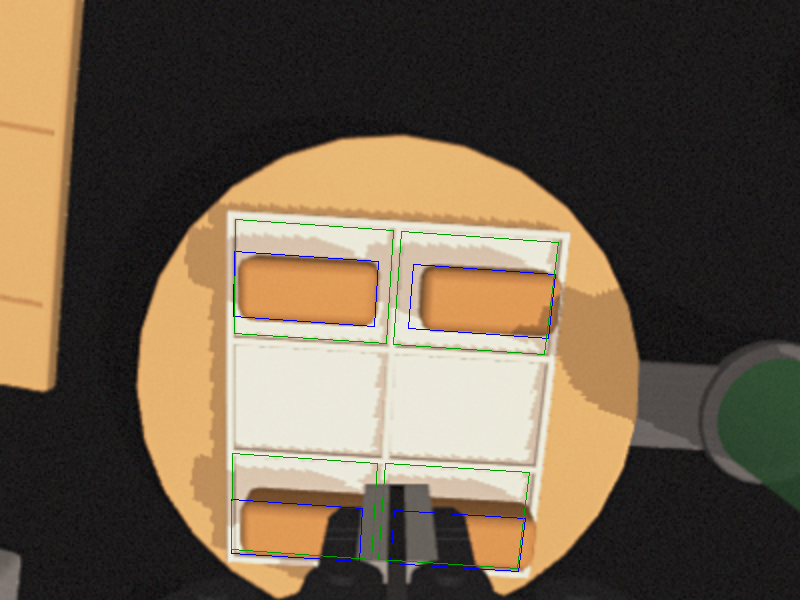

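View pics/sc9.png

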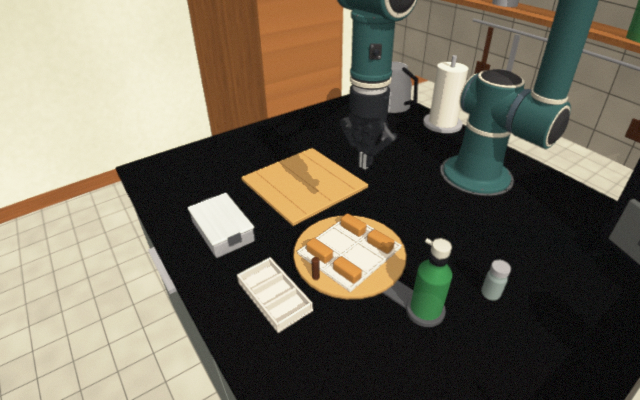

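w9/sc9: all four croquettes lie flat within their cells, in line with them. The turntable is at its far stop, the cap is up at (441,247), and the other objects have not moved.

```bash
python3 -c "
from workcell import *
print(finish_job())"
```

```text
the job is handed in; nothing more can be done
None
```

The job is handed in: all four croquettes found on the board lie in separate tray cells, the cap was pressed fully down once at each stop and is back up, and the turntable is at its second stop. It took about 43 s of robot time.

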